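# Clear away a glaze test

### The arm

A 6-joint arm with a two-finger parallel gripper is mounted at the origin on a cart in front of the work surface, level with it; the furniture and walls round the work are solid. World frame = base frame: x ahead of the robot, y to its left, z up, the work surface at z = 0. Lengths are in mm, angles in degrees, forces in N, time in s.
With the tool pointing down it reaches from about 375 to 925 mm from the base axis. Payload 5.7 kg.
Tool frame: the origin (TCP) lies at the very end of the fingers, on their centre line; the grasp point (between the pads) lies 19 mm behind it; z points along the fingers, y is the line along which they close (so a half turn about z gives the same grasp; the last joint's range is limited). The gripper opens to 85 mm and grips with 20 to 120 N. Pads are 22 mm wide; open, the fingers measure 114 mm over their backs; the gripper's body (76 mm by 85 mm) begins 54 mm behind the grasp point. The pads swing forward as they close: fully open they stand 13 mm farther back than shut.
Start: joints at [-82.569, 20.558, 86.54, -0, 72.909, -6.595], TCP at [145.403, -582.08, 201.267] pointing down, gripper open.
Joint ranges: [-170.27, 170.27], [-57.76, 135], [12.27, 136.19], [-55.21, 235.2], [11.17, 155.16], [-170.74, 170.74]. Speed limits (degrees/s): [136.94, 136.94, 180, 180, 180, 180].

### API

Orientations are given as a 3x3 rotation matrix whose columns are the frame's x, y, z axes.
In Python, from rig import arm gives the robot as it stands.
- The arm moves only by the tool send_rows, never from a script. Its argument "increments" is a list of rows, each a list of 7 numbers: the turn, a rotation vector about the tool's x, y, z in degrees, then the shift along the tool's x, y, z in m, then the closure, from -1 (fully open) to 1 (shut). In form: [[rx, ry, rz, tx, ty, tz, claw], ...]. A call has 1 to 10 rows; each row shifts and turns the commanded pose from where the row before left it, along the tool's axes as they then stand; what a row does not reach is not made up. A row lasts 1/10 s, in which the tool goes at most 50 mm and 8.59 degrees, less where a joint would pass 70% of its speed; a pose out of reach is approached as far as the arm can. A call with a gripper value outside its range is refused whole. The fingers move at their own pace and stop on an object; "newtons" is the grip in N (left out, the last holds). Time passes only in rows, so rows that do not move let the fingers close. It gives the time, the measured TCP pose, the force, the opening and the grip force at its end, in the units of the state.
- arm.sense(): the state, without advancing time (a new reading comes with each control period).
- arm.capture(name): name is "scene" or "top"; returns a dict with "color" (480x640x3 uint8, red, green, blue), "fovy" (degrees; the focal length in pixels is half the picture's height over the tangent of half this angle, whatever the lens; pixels are square), "cx", "cy" (the principal point, pixels), "origin" and "attitude" of the camera in the world. Camera axes: x right, y down, z forward; pixel columns grow to the right and rows downward; lengths in mm; the calibration is good to about 2 mm. A picture is of the moment at which its call begins. There is no depth.
- arm.sign_off(): hands the job in; it is judged then, once.
The state is a dict: "time_s": time; "joints": joint angles; "joint_vel": joint speeds; "effort": joint torques, N m; "eef_pos": TCP position; "ee_rot": TCP orientation; "force": force on the tool from outside, world axes, zero at the start; "ft_torque": the same for the moment, N m; "grip_width": opening from 0.0 (shut) to 1.0 (fully open); "grip_force": force on a finger pad.
Only numpy, scipy, OpenCV 4.12 (cv2) and the standard library are available. Lean on these libraries where they do the work, as an engineer would, in place of code of your own. Each camera call takes 0.05 s, during which the arm holds its last target. There are 200 camera calls.

### The job

Clear away after a glaze test: stand every small glaze jar that is out on the board upright in the wooden jar crate, one to a bay, lowering each until you feel it rest on the packing (its depth differs from bay to bay) before you let go - do not drop the jars in or ram them down. Pull the tile drawer open, slide the fired test tile from its stand down between the two sprung leaves in the drawer until it stands on the drawer's floor, and after that push the drawer fully shut. Leave the big jar and the rubber bulb where they are.

Things in the scene. Friction and masses are not known exactly. Their poses are not given: they have to be found in the camera images.
- jar_peat: Small glaze jar with a ribbed white screw lid (grey label), 52 mm wide across the lid (z 53 to 69 mm; the body below it is 47 mm wide), 69 mm tall, about 0.11 kg. Origin: centre of its underside, z up. Two or three of the three small jars are out on the board in a run, in a row between the robot and the crate.
- jar_rush: Small glaze jar with a ribbed white screw lid (green label), 52 mm wide across the lid (z 53 to 69 mm; the body below it is 47 mm wide), 69 mm tall, about 0.11 kg. Origin: centre of its underside, z up. Two or three of the three small jars are out on the board in a run, in a row between the robot and the crate.
- jar_plum: Small glaze jar with a ribbed white screw lid (green label), 52 mm wide across the lid (z 53 to 69 mm; the body below it is 47 mm wide), 69 mm tall, about 0.11 kg. Origin: centre of its underside, z up. Two or three of the three small jars are out on the board in a run, in a row between the robot and the crate.
- jar_crate: Fixed wooden crate, 116 (its x) x 218 (y) x 85 mm high, open on top, walls 6 mm; two 4 mm partitions (tops 12 mm below the rim) make three bays in a row along y, each 104 x 66 mm inside. Cardboard packing of unknown depth lies in each bay: its top is 18 to 48 mm above the board, so a jar stands 2 to 32 mm above the rim. Origin: centre of its underside, on the board.
- bay_1 (a point): Centre of the mouth of the crate's first bay (its +y end), at rim height, 85 mm above the board. Axes as the crate's.
- bay_2 (a point): The same for the middle bay.
- bay_3 (a point): The same for the bay at the crate's -y end.
- test_tile: Fired glaze test tile, a flat square 42 x 42 x 7 mm, 0.04 kg, standing on edge in the middle groove of its stand, its top 48 mm above the board. Origin: centre of one square face, 21 mm above its lower edge; own z axis: level, normal to that face, into the tile (mid-thickness at +3 mm); own x axis: level, along its width. Take it across its 42 mm width by the upper 15 mm.
- tile_stand: Small fixed dark wooden stand, 64 (its x) x 66 x 20 mm high, with three grooves along its x, each 7.5 mm wide and 14 mm deep (groove floor 6 mm above the board). Origin: centre of its underside.
- tile_file: Fixed bench-top wooden cabinet, 150 (its x, depth) x 160 x 85 mm high, with one drawer that opens toward its -x. Origin: centre of its underside, on the board; the closed drawer's front lies at x = -75 mm. A shallow paint tin (18 mm) stands on its top at the rear.
- tile_file_drawer (a joint): Opening of the tile drawer in m: 0 shut, at most 0.094, ajar by 0.004 to 0.03 at the start (open it by 0.075 or more to reach the gap); slides with about 1 N of friction and stays where it is left. Inside it is 118 mm wide; its side walls' top is 63 mm above the board.
- tile_file_drawer_handle (a point): Middle of the 60 mm brass bar handle (11 mm thick) on the drawer's front, 35 mm out from the front, 50 mm above the board; moves with the drawer. From above, a finger fits between bar and front. Pulling it along the cabinet's -x opens the drawer, pushing it along +x shuts it; shut, it lies 110 mm in front of the cabinet's origin.
- tile_gap (a point): Point on the drawer's floor (22 mm above the board) midway between two sprung metal leaves; moves with the drawer, axes as the cabinet's. Leaves: 36 mm wide (y), 35 mm high, hinged at the floor; 3 mm apart at 21 mm height, flaring above to a 14 mm mouth; a tile pressed straight down, faces toward +-x, spreads them (about 5 N). Filed tiles, 42 mm high, begin 32 mm behind the gap.
- jar_fern: Bystander: the big glaze jar with a white lid, 60 mm wide, 84 mm tall; stands in the row with the small jars. Leave it. Origin: centre of its underside.
- red_bulb: Bystander: red rubber bulb, 44 mm wide, 62 mm tall, between crate and tile file. Origin: centre of its underside.

How it is judged (in metres and radians):
On the way, in this order (a step that is already met when the one before it is completed fails the run):
1. the test tile stands between the two leaves of the open drawer, on its floor, and is let go (x of test_tile in the frame of tile_gap between -0.012 and 0.012 m and y of test_tile in the frame of tile_gap between -0.02 and 0.02 m and z of test_tile in the frame of tile_gap between 0.012 and 0.027 m and angle between the z axis of test_tile and the x axis of tile_gap, either way round below 0.3 rad and value of joint tile_file_drawer above 0.05 m and contact force between test_tile and the fingers below 0.05 N), for 0.2 s.
2. the drawer is pushed fully shut with the tile in it (x of test_tile in the frame of tile_gap between -0.012 and 0.012 m and y of test_tile in the frame of tile_gap between -0.02 and 0.02 m and z of test_tile in the frame of tile_gap between 0.012 and 0.027 m and angle between the z axis of test_tile and the x axis of tile_gap, either way round below 0.3 rad and value of joint tile_file_drawer below 0.005 m), for 0.2 s.
At the end, for the whole second after the job is handed in: Every small jar present stands upright (0.15 rad) and at rest in the crate, underside at most 52 mm above the board; the tile stands between the leaves (12 mm in x, 20 mm in y, 0.3 rad from facing the front, lower edge within 6 mm of the floor); the drawer is within 5 mm of shut (all of step 2 and x of jar_peat in the frame of jar_crate between -0.045 and 0.045 m and y of jar_peat in the frame of jar_crate between -0.105 and 0.105 m and z of jar_peat in the frame of jar_crate between 0.004 and 0.052 m and angle between each of jar_peat, jar_rush, jar_plum's own z axis and vertical below 0.15 rad and linear speed of each of jar_peat, jar_rush, jar_plum below 0.03 m/s and x of jar_rush in the frame of jar_crate between -0.045 and 0.045 m and y of jar_rush in the frame of jar_crate between -0.105 and 0.105 m and z of jar_rush in the frame of jar_crate between 0.004 and 0.052 m and x of jar_plum in the frame of jar_crate between -0.045 and 0.045 m and y of jar_plum in the frame of jar_crate between -0.105 and 0.105 m and z of jar_plum in the frame of jar_crate between 0.004 and 0.052 m); the robot touches nothing.
It fails at once if a small jar is dropped into the crate: it falls freely there, out of the fingers, faster than 0.5 m/s (a drop of about 13 mm) ((x of jar_peat in the frame of jar_crate between -0.045 and 0.045 m and y of jar_peat in the frame of jar_crate between -0.105 and 0.105 m and z of jar_peat in the frame of jar_crate between 0.004 and 0.08 m and contact force between jar_peat and the fingers below 0.05 N and contact force between jar_peat and jar_crate below 0.05 N and linear speed of jar_peat above 0.5 m/s) or (x of jar_rush in the frame of jar_crate between -0.045 and 0.045 m and y of jar_rush in the frame of jar_crate between -0.105 and 0.105 m and z of jar_rush in the frame of jar_crate between 0.004 and 0.08 m and contact force between jar_rush and the fingers below 0.05 N and contact force between jar_rush and jar_crate below 0.05 N and linear speed of jar_rush above 0.5 m/s) or (x of jar_plum in the frame of jar_crate between -0.045 and 0.045 m and y of jar_plum in the frame of jar_crate between -0.105 and 0.105 m and z of jar_plum in the frame of jar_crate between 0.004 and 0.08 m and contact force between jar_plum and the fingers below 0.05 N and contact force between jar_plum and jar_crate below 0.05 N and linear speed of jar_plum above 0.5 m/s)).
It fails at once if a small jar is rammed down in the crate with more than 45 N ((x of jar_peat in the frame of jar_crate between -0.045 and 0.045 m and y of jar_peat in the frame of jar_crate between -0.105 and 0.105 m and z of jar_peat in the frame of jar_crate between 0.004 and 0.08 m and contact force between jar_peat and jar_crate above 45 N) or (x of jar_rush in the frame of jar_crate between -0.045 and 0.045 m and y of jar_rush in the frame of jar_crate between -0.105 and 0.105 m and z of jar_rush in the frame of jar_crate between 0.004 and 0.08 m and contact force between jar_rush and jar_crate above 45 N) or (x of jar_plum in the frame of jar_crate between -0.045 and 0.045 m and y of jar_plum in the frame of jar_crate between -0.105 and 0.105 m and z of jar_plum in the frame of jar_crate between 0.004 and 0.08 m and contact force between jar_plum and jar_crate above 45 N)).
It fails at once if a bystander is disturbed: the big jar or the bulb moved more than 50 mm (distance of any of jar_fern, red_bulb from where it was at the start of the episode above 0.05 m).
Of jar_peat, jar_rush, jar_plum only 2 to 3 are there at a start; the rules pass over those that are not, and their reading is None.
At some moment in a run one of jar_peat, jar_rush, jar_plum may be knocked a few centimetres aside while the robot is not near it.
It also fails if it takes over 200 s, if anything falls off the work surface, if the arm or the gripper's body presses on something with over 40 N, if the wrist force passes 120 N, or if a joint passes its speed limit or range.

## Working session

There is one attempt and no reset: what is moved stays moved. The work goes in short steps, Python scripts to look and compute and a tool call to move; the robot and the scene stay as the last step left them, time stands still between calls to the robot, and variables do not carry over. Pictures are saved under pics/ and viewed, at most 14 in all, crops included, and the job is handed in when it is done.

Besides the shell and the picture viewer there is one more tool, called after "Request:" by a JSON object that holds its "method" and its "body", one argument or row to a line. send_rows: Moves the arm, as the interface text tells. Its arguments: {"type":"object","properties":{"increments":{"type":"array","items":{"type":"array","items":{"type":"number"}}},"newtons":{"type":"number"}},"required":["increments"]}

```bash
mkdir -p pics; ls; cat > h.py <<'E'
import numpy as np, cv2
from rig import arm
def cap(n,f=None):
    c=arm.capture(n)
    if f: cv2.imwrite('pics/'+f,c['color'][:,:,::-1])
    return c
def px(c,P):
    P=np.atleast_2d(P)-np.array(c['origin']); q=P@np.array(c['attitude'])
    f=240/np.tan(np.radians(c['fovy'])/2)
    return q[:,:2]/q[:,2:]*f+[c['cx'],c['cy']]
def ray(c,uv,z):
    uv=np.atleast_2d(np.array(uv,float)); f=240/np.tan(np.radians(c['fovy'])/2)
    d=np.c_[(uv-[c['cx'],c['cy']])/f,np.ones(len(uv))]@np.array(c['attitude']).T
    o=np.array(c['origin']); return o+d*((z-o[2])/d[:,2])[:,None]
E
python3 - <<'E'
from h import *
for n in('scene','top'):
    c=cap(n,n+'0.png'); print(n,c['fovy'],c['cx'],c['cy'],np.round(c['origin'],1),np.round(c['attitude'],3).tolist())
s=arm.sense(); print(s)
E
```

```text
pics
scene 56.63491286024396 322.54362365202115 228.2907486060621 [164.2 620.1 617.7] [[-0.869, -0.286, 0.404], [-0.495, 0.529, -0.689], [-0.017, -0.799, -0.601]]
top 55.11952127893643 317.98739831915765 239.53764799452313 [357.9  15.8 901.5] [[0.028, -0.983, 0.179], [-0.999, -0.031, -0.014], [0.02, -0.179, -0.984]]
{'time_s': 0.1, 'joints': array([-8.25687713e+01,  2.05952880e+01,  8.65932131e+01, -2.38711581e-04,
        7.29110305e+01, -6.59244535e+00]), 'joint_vel': array([-0.02223358, -0.10721872, -0.1551473 ,  0.05783475, -0.00600783,
        0.03211559]), 'effort': array([-1.57117192e-04, -5.28651595e+01, -2.79348940e+01, -2.88663168e-04,
        5.12310959e-03,  1.53196061e-05]), 'eef_pos': array([ 145.31882012, -581.42989623,  200.51950285]), 'ee_rot': array([[ 9.70195409e-01,  2.42323785e-01, -2.28625468e-04],
       [ 2.42323814e-01, -9.70193900e-01,  1.72204724e-03],
       [ 1.95481970e-04, -1.72612372e-03, -9.99998491e-01]]), 'force': array([0.34363393, 0.55531683, 0.14662682]), 'ft_torque': array([ 0.06261636,  0.01824756, -0.01547814]), 'grip_force': 0.0, 'grip_width': 0.9990204549220889}
```

View pics/top0.png

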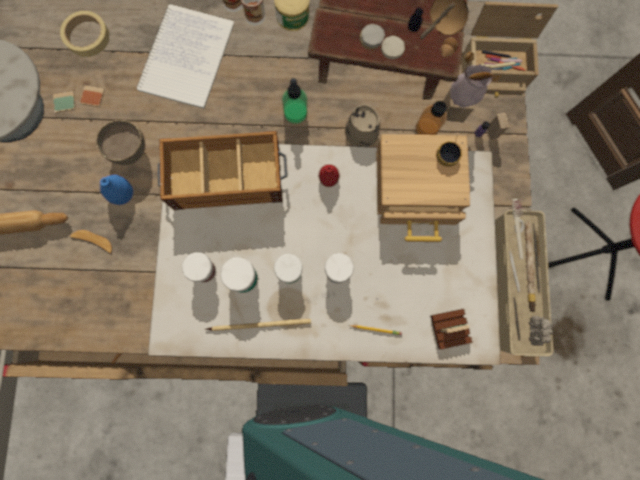

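View pics/scene0.png

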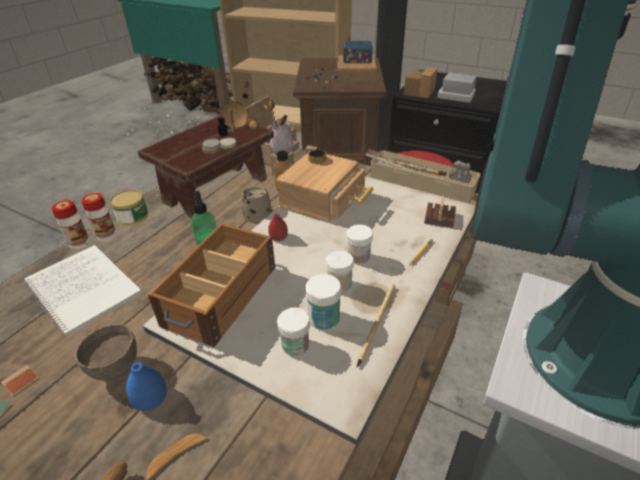

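Top view: small jar lids at (198,267), (288,268) and (339,268), big jar at (238,274), crate around (221,170), cabinet around (423,175), handle at (423,238), stand around (452,328) with its tile, bulb at (329,175). Next I'll measure these.

```bash
python3 - <<'E'
from h import *
c=cap('top'); im=c['color']; hsv=cv2.cvtColor(im,cv2.COLOR_RGB2HSV)
m=((hsv[:,:,2]>222)&(hsv[:,:,1]<25)).astype(np.uint8); m[:240]=0;m[310:]=0;m[:,:150]=0;m[:,380:]=0
n,l,st,ce=cv2.connectedComponentsWithStats(m)
for i in range(1,n):
    if st[i,4]>150:
        ct=cv2.findContours((l==i).astype(np.uint8),0,2)[0][0]; (u,v),r=cv2.minEnclosingCircle(ct)
        for z in(69,84): print(st[i],np.round(ce[i],1),round(u,1),round(v,1),round(r,1),z,ray(c,[ce[i],(u,v)],z).round(1)[:,:2].tolist())
a=cv2.resize(im[125:275,365:485],None,fx=4,fy=4,interpolation=2)
b=cv2.resize(im[300:360,420:480],None,fx=5,fy=5,interpolation=2)
o=np.zeros((600,800,3),np.uint8);o[:,:480]=a;o[:300,490:790]=b
cv2.imwrite('pics/crop1.png',o[:,:,::-1])
cv2.imwrite('pics/crop2.png',cv2.resize(im[120:220,150:300],None,fx=5,fy=5,interpolation=2)[:,:,::-1])
E
```

```text
(no output)
```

View pics/crop1.png

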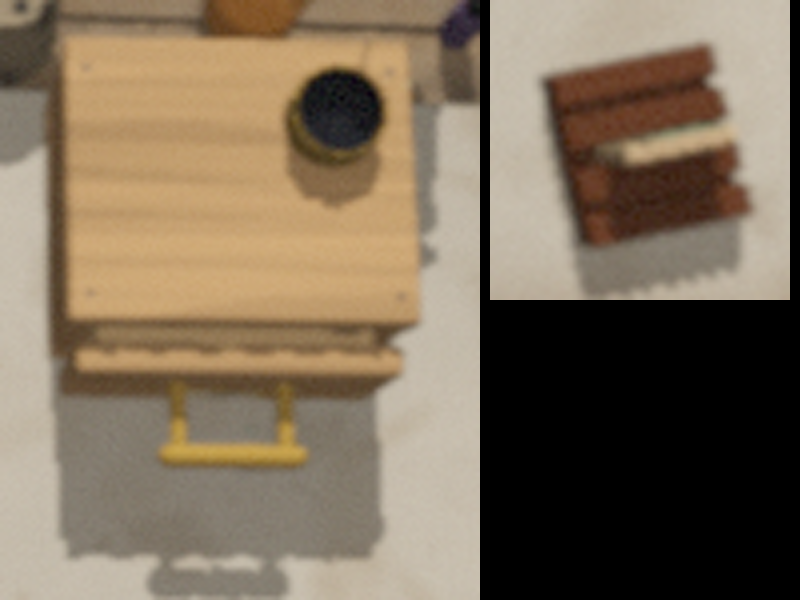

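View pics/crop2.png

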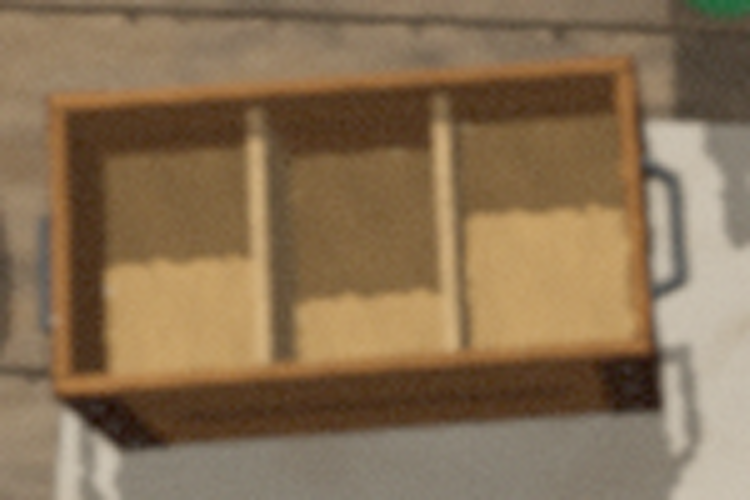

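Cabinet top corners are at pixels (380.5,134.5), (467,134.5), (469.8,205.5) and (382,205), with the handle bar running from (405.5,238.8) to (441.5,238.8). The tile's top edge runs from about (446.4,331) to (469,327). Crate rim corners are (160,139.6), (276.4,132), (280.4,190.4) and (161.4,199).

```bash
python3 - <<'E'
from h import *
c=cap('top'); im=c['color']; hsv=cv2.cvtColor(im,cv2.COLOR_RGB2HSV)
print(hsv[268,288],hsv[267,198],hsv[300,260],hsv[240,260])
m=((hsv[:,:,2]>215)&(hsv[:,:,1]<18)).astype(np.uint8); m[:245]=0;m[305:]=0;m[:,:175]=0;m[:,365:]=0
n,l,st,ce=cv2.connectedComponentsWithStats(m)
for i in range(1,n):
    if st[i,4]>150:
        ct=cv2.findContours((l==i).astype(np.uint8),0,2)[0][0]; (u,v),r=cv2.minEnclosingCircle(ct)
        for z in(69,84): print(st[i],np.round(ce[i],1),round(u,1),round(v,1),round(r,1),z,ray(c,[ce[i],(u,v)],z).round(1)[:,:2].tolist())
def show(name,pts,z):
    P=ray(c,pts,z)[:,:2]; d=np.diff(np.r_[P,P[:1]],axis=0)
    print(name,P.round(1).tolist(),'mean',P.mean(0).round(1),'len',np.hypot(*d.T).round(1),'ang',np.degrees(np.arctan2(d[:,1],d[:,0])).round(1))
show('cab',[(380.5,134.5),(467,134.5),(469.8,205.5),(382,205)],85)
show('handle',[(405.5,238.75),(441.5,238.75)],53)
show('tile',[(446.4,331),(469,327)],48)
show('crate',[(160,139.6),(276.4,132),(280.4,190.4),(161.4,199)],85)
# front panel top edge
show('front',[(384.5,218),(465.5,218)],66)
E
```

```text
[ 19  25 216] [ 20  25 218] [ 18  33 198] [ 21  41 130]
cab [[712.2, -108.4], [718.2, -272.8], [579.5, -273.8], [575.0, -111.7]] mean [ 646.2 -191.7] len [164.5 138.7 162.2 137.2] ang [ -87.9 -179.6   91.6    1.4]
handle [[519.4, -161.3], [521.6, -229.4]] mean [ 520.5 -195.4] len [68.2 68.2] ang [-88.2  91.8]
tile [[351.0, -236.5], [359.3, -278.3]] mean [ 355.2 -257.4] len [42.7 42.7] ang [-78.7 101.3]
crate [[686.9, 303.9], [709.9, 87.9], [596.4, 75.5], [572.8, 291.2]] mean [641.5 189.7] len [217.2 114.2 216.9 114.8] ang [ -83.9 -173.8   96.2    6.4]
front [[555.2, -119.4], [560.2, -271.7]] mean [ 557.7 -195.6] len [152.3 152.3] ang [-88.1  91.9]
```

```bash
cat >> h.py <<'E'
from scipy.spatial.transform import Rotation as Rn
def go(x,y,z,psi):
    "turn (tool, deg), then shift (tool after turn, mm)"
    s=arm.sense(); a=np.radians(psi)
    T=np.array([[np.cos(a),np.sin(a),0],[np.sin(a),-np.cos(a),0],[0,0,-1]])
    print('t',round(s['time_s'],1),'turn',Rn.from_matrix(np.array(s['ee_rot']).T@T).as_rotvec(degrees=True).round(1),'shift',(T.T@(np.array([x,y,z])-s['eef_pos'])).round(1),'F',np.round(s['force'],1),'w',round(s['grip_width'],3))
E
python3 - <<'E'
from h import *
go(521,-195.4,150,91.8)
c=cap('top'); im=c['color']; hsv=cv2.cvtColor(im,cv2.COLOR_RGB2HSV)
m=((hsv[:,:,2]>205)&(hsv[:,:,1]<29)).astype(np.uint8); m[:245]=0;m[305:]=0;m[:,:175]=0;m[:,365:]=0
m=cv2.morphologyEx(m,2,np.ones((3,3)))
n,l,st,ce=cv2.connectedComponentsWithStats(m)
for i in range(1,n):
    if st[i,4]>150:
        z=84 if st[i,2]>32 else 69
        print(st[i],np.round(ce[i],1),z,ray(c,[ce[i]],z).round(1)[:,:2].tolist())
E
```

```text
t 0.2 turn [ -0.1  -0.1 -77.8] shift [374.2 387.6  50.8] F [-0.1  0.   0.2] w 1.004
[183 253  26  27 565] [195.6 265.8] 69 [[454.4, 223.9]]
[326 253  27  27 563] [338.9 266.3] 69 [[461.5, -35.8]]
[275 254  26  27 554] [287.6 266.4] 69 [[458.3, 57.5]]
[222 257  31  32 788] [236.7 272.7] 69 [[444.1, 149.1]]
```

Request:
{"method": "send_rows", "body": {
  "increments": [
    [0,0,-7.78,0,0,0,0.29],
    [0,0,-7.78,0,0,0,0.29],
    [0,0,-7.78,0,0,0,0.29],
    [0,0,-7.78,0,0,0,0.29],
    [0,0,-7.78,0,0,0,0.29],
    [0,0,-7.78,0,0,0,0.29],
    [0,0,-7.78,0,0,0,0.29],
    [0,0,-7.78,0,0,0,0.29],
    [0,0,-7.78,0,0,0,0.29],
    [0,0,-7.78,0,0,0,0.29]
  ]
}}

```text
time_s: 1.25
eef_pos: [145.4, -581.9, 201.1]
ee_rot: [[-0.037, 0.999, -0.0], [0.999, 0.037, 0.0], [0.0, -0.0, -1.0]]
force: [0.3, 0.8, 0.4]
grip_width: 0.355
grip_force: 0.0
```

Request:
{"method": "send_rows", "body": {
  "increments": [
    [0,0,0,0.033,0.033,0.004,0.29],
    [0,0,0,0.033,0.033,0.004,0.29],
    [0,0,0,0.033,0.033,0.004,0.29],
    [0,0,0,0.033,0.033,0.004,0.29],
    [0,0,0,0.033,0.033,0.004,0.29],
    [0,0,0,0.033,0.033,0.004,0.29],
    [0,0,0,0.033,0.033,0.004,0.29],
    [0,0,0,0.033,0.033,0.004,0.29],
    [0,0,0,0.033,0.033,0.004,0.29],
    [0,0,0,0.033,0.033,0.004,0.29]
  ]
}}

```text
time_s: 2.25
eef_pos: [465.8, -240.2, 161.3]
ee_rot: [[-0.032, 0.999, 0.0], [0.999, 0.032, -0.0], [-0.0, 0.0, -1.0]]
force: [1.3, -0.5, -0.2]
grip_width: 0.356
grip_force: 0.0
```

```bash
python3 - <<'E'
from h import *
go(521,-195.4,150,91.8)
E
```

```text
t 2.2 turn [0. 0. 0.] shift [43.  56.5 11.3] F [ 1.3 -0.5 -0.2] w 0.356
```

Request:
{"method": "send_rows", "body": {
  "increments": [
    [0,0,0,0.0215,0.0275,0.0056,0.29],
    [0,0,0,0.0215,0.0275,0.0056,0.29],
    [0,0,0,0,0,0.03,0.29],
    [0,0,0,0,0,0.03,0.29],
    [0,0,0,0,0,0.01,0.29],
    [0,0,0,0,0,0.01,0.29],
    [0,0,0,0,0,0,0.29]
  ]
}}

```text
time_s: 2.95
eef_pos: [517.8, -197.0, 69.5]
ee_rot: [[-0.031, 1.0, -0.001], [1.0, 0.031, 0.001], [0.001, -0.001, -1.0]]
force: [-0.5, -0.4, 0.6]
grip_width: 0.354
grip_force: 0.0
```

Request:
{"method": "send_rows", "body": {
  "increments": [
    [0,0,0,0,0,0.01,0.29],
    [0,0,0,0,0,0.01,0.29],
    [0,0,0,0,0,0.01,0.29],
    [0,0,0,0,0,0.008,0.29],
    [0,0,0,0,0,0,0.29]
  ]
}}

```text
time_s: 3.45
eef_pos: [517.3, -196.5, 30.8]
ee_rot: [[-0.032, 0.999, -0.002], [0.999, 0.032, 0.001], [0.001, -0.002, -1.0]]
force: [-0.8, 0.0, -0.3]
grip_width: 0.353
grip_force: 0.0
```

```bash
python3 - <<'E'
from h import *
go(519.5,-195.4,30,91.8); cap('scene','s1.png'); c=cap('top')
im=c['color']; cv2.imwrite('pics/t1.png',cv2.resize(im[120:270,350:500],None,fx=3,fy=3,interpolation=2)[:,:,::-1])
E
```

```text
t 3.5 turn [-0.1 -0.1  0. ] shift [1.1 2.2 0.8] F [-0.8  0.  -0.3] w 0.353
```

View pics/s1.png

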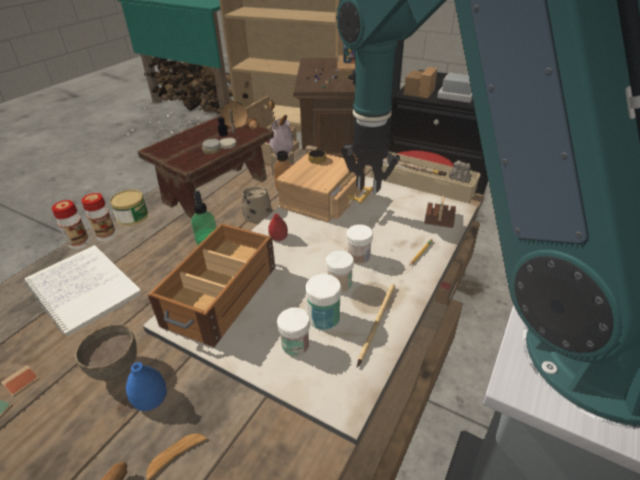

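The gripper is straddling the bar at about (362,190) with no contact force. Next: grip and pull.

Request:
{"method": "send_rows", "body": {
  "increments": [
    [0,0,0,0,0.001,0,1],
    [0,0,0,0,0.001,0,1],
    [0,0,0,0,0,0,1],
    [0,0,0,0,0,0,1],
    [0,0,0,0,0,0,1]
  ],
  "newtons": 40
}}

```text
time_s: 4.05
eef_pos: [520.4, -196.9, 32.2]
ee_rot: [[-0.032, 0.999, 0.0], [0.999, 0.032, -0.0], [-0.0, 0.0, -1.0]]
force: [0.1, -0.4, -0.7]
grip_width: 0.004
grip_force: 0.0
```

Request:
{"method": "send_rows", "body": {
  "increments": [
    [0,0,0,0,-0.01,0,1],
    [0,0,0,0,-0.01,0,1],
    [0,0,0,0,-0.01,0,1],
    [0,0,0,0,-0.01,0,1],
    [0,0,0,0,-0.01,0,1],
    [0,0,0,0,-0.01,0,1],
    [0,0,0,0,-0.01,0,1],
    [0,0,0,0,-0.008,0,1],
    [0,0,0,0,0,0,1]
  ]
}}

```text
time_s: 4.95
eef_pos: [440.8, -199.0, 32.0]
ee_rot: [[-0.031, 1.0, -0.001], [1.0, 0.031, 0.001], [0.001, -0.001, -1.0]]
force: [0.4, 0.1, 0.2]
grip_width: -0.0
grip_force: 0.0
```

```bash
python3 - <<'E'
from h import *
c=cap('top'); im=c['color']
a=cv2.imread('pics/t1.png'); b=cv2.resize(im[150:300,370:500],None,fx=3,fy=3,interpolation=2)[:,:,::-1]
o=np.zeros((450,800,3),np.uint8); o[:,:390]=a[:,:390]; o[:,400:790]=b; cv2.imwrite('pics/t2.png',o)
E
```

```text
(no output)
```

View pics/t2.png

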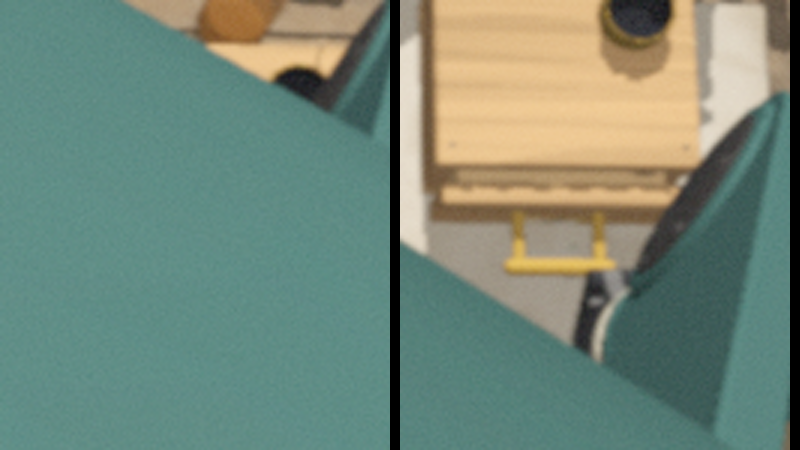

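Right half: the handle has not moved (bar at about (405–441,238)), so the fingers closed without the bar. I'll triangulate it across both views.

```bash
python3 - <<'E'
from h import *
s=cap('scene'); t=cap('top')
print('tcp now',px(s,[440.8,-199,32]),px(t,[440.8,-199,32]))
print('at grasp',px(s,[[517.3,-196.5,31],[502,-196.5,31],[532,-196.5,31]]))
print('bar pred scene',px(s,[[519.4,-165.3,50],[521.6,-225.4,50]]))
im=s['color']; a=cv2.imread('pics/s1.png')[110:230,270:430]
o=np.hstack([cv2.resize(a,None,fx=2.5,fy=2.5,interpolation=2),cv2.resize(im[110:230,270:430,::-1],None,fx=2.5,fy=2.5,interpolation=2)])
cv2.imwrite('pics/s2.png',o)
for q in((s,'s'),(t,'t')):
    h=cv2.cvtColor(q[0]['color'],cv2.COLOR_RGB2HSV); m=((h[:,:,0]>19)&(h[:,:,0]<30)&(h[:,:,1]>150)&(h[:,:,2]>120)).astype(np.uint8)
    n,l,st,ce=cv2.connectedComponentsWithStats(m)
    print(q[1],[(st[i].tolist(),ce[i].round(1).tolist()) for i in range(1,n) if st[i,4]>20])
E
```

```text
tcp now [[398.30610056 209.1076167 ]] [[423.24437326 282.08587193]]
at grasp [[367.68609507 201.34298431]
 [373.57889391 203.03491634]
 [362.08892963 199.73593411]]
bar pred scene [[361.46424343 200.81420734]
 [371.52275454 188.38820375]]
s []
t []
```

View pics/s2.png

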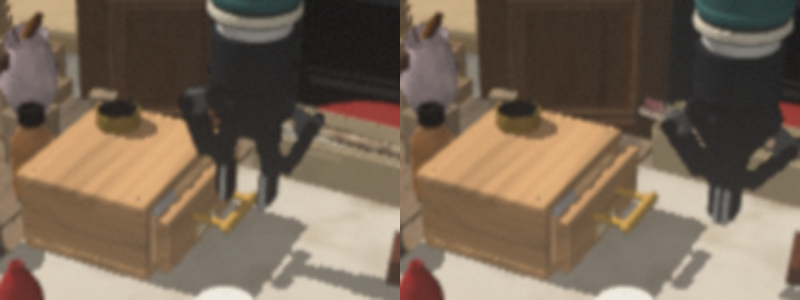

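In the scene view the fingertips sit about 10 px above the predicted TCP (closed tip at (399.6,198.8), predicted (398.3,209.1)). The fingers may therefore have been above the bar. I'll probe down to the bare board here to calibrate the tool's z.

Request:
{"method": "send_rows", "body": {
  "increments": [
    [0,0,0,0,0,0.006,1],
    [0,0,0,0,0,0.006,1],
    [0,0,0,0,0,0.006,1],
    [0,0,0,0,0,0.004,1],
    [0,0,0,0,0,0.002,1],
    [0,0,0,0,0,0,1]
  ]
}}

```text
time_s: 5.7
eef_pos: [442.1, -199.2, 7.6]
ee_rot: [[-0.032, 0.999, -0.001], [0.999, 0.032, 0.001], [0.001, -0.001, -1.0]]
force: [0.5, 0.3, 0.0]
grip_width: -0.0
grip_force: 0.0
```

```bash
python3 - <<'E'
from h import *
s=cap('scene'); p=arm.sense()['eef_pos']; print(p,px(s,p),px(s,p+[0,0,25]))
im=s['color']; cv2.imwrite('pics/s3.png',cv2.resize(im[150:250,350:450,::-1],None,fx=5,fy=5,interpolation=2))
E
```

```text
[ 442.255497   -199.32578148    7.89124938] [[396.89936768 217.35844794]] [[397.80142011 208.54981724]]
```

View pics/s3.png

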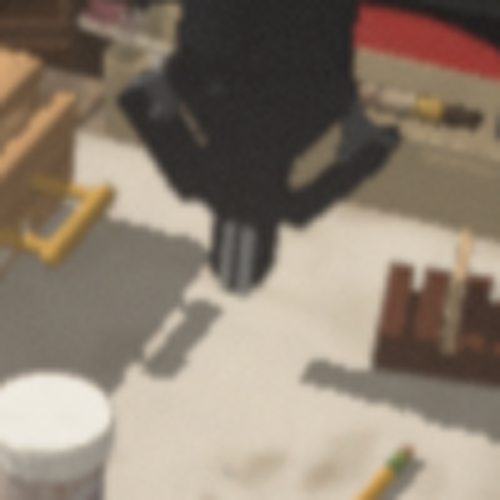

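The tip is at (398,208) against a predicted (397,217), and its shadow is detached. It is still about 25 mm above the reported z. Continuing to feel for the board.

Request:
{"method": "send_rows", "body": {
  "increments": [
    [0,0,0,0,0,0.004,1],
    [0,0,0,0,0,0.004,1],
    [0,0,0,0,0,0.004,1],
    [0,0,0,0,0,0,1]
  ]
}}

```text
time_s: 6.15
eef_pos: [441.9, -199.2, -4.5]
ee_rot: [[-0.032, 0.999, -0.001], [0.999, 0.032, 0.001], [0.001, -0.001, -1.0]]
force: [-0.6, 0.3, 0.2]
grip_width: -0.0
grip_force: 0.0
```

Request:
{"method": "send_rows", "body": {
  "increments": [
    [0,0,0,0,0,0.003,1],
    [0,0,0,0,0,0.003,1],
    [0,0,0,0,0,0,1]
  ]
}}

```text
time_s: 6.45
eef_pos: [442.1, -199.2, -10.3]
ee_rot: [[-0.032, 0.999, -0.001], [0.999, 0.032, 0.0], [0.0, -0.001, -1.0]]
force: [-0.1, -0.0, 0.4]
grip_width: -0.0
grip_force: 0.0
```

Request:
{"method": "send_rows", "body": {
  "increments": [
    [0,0,0,0,0,0.002,1],
    [0,0,0,0,0,0.002,1],
    [0,0,0,0,0,0,1]
  ]
}}

```text
time_s: 6.75
eef_pos: [442.2, -199.3, -14.1]
ee_rot: [[-0.032, 0.999, -0.0], [0.999, 0.032, 0.0], [0.0, -0.0, -1.0]]
force: [-0.2, -0.1, -0.4]
grip_width: -0.0
grip_force: 0.0
```

Request:
{"method": "send_rows", "body": {
  "increments": [
    [0,0,0,0,0,0.002,1],
    [0,0,0,0,0,0.002,1],
    [0,0,0,0,0,0,1]
  ]
}}

```text
time_s: 7.05
eef_pos: [442.2, -199.3, -18.1]
ee_rot: [[-0.032, 0.999, -0.0], [0.999, 0.032, 0.0], [0.0, -0.0, -1.0]]
force: [-0.5, -0.0, 0.7]
grip_width: -0.002
grip_force: 0.0
```

Request:
{"method": "send_rows", "body": {
  "increments": [
    [0,0,0,0,0,0.0015,1],
    [0,0,0,0,0,0.0015,1],
    [0,0,0,0,0,0,1]
  ]
}}

```text
time_s: 7.35
eef_pos: [442.2, -199.3, -21.1]
ee_rot: [[-0.032, 0.999, -0.0], [0.999, 0.032, 0.0], [0.0, -0.0, -1.0]]
force: [0.2, 0.3, -0.4]
grip_width: 0.003
grip_force: 0.0
```

Request:
{"method": "send_rows", "body": {
  "increments": [
    [0,0,0,0,0,0.0015,1],
    [0,0,0,0,0,0,1]
  ]
}}

```text
time_s: 7.55
eef_pos: [442.3, -199.3, -22.5]
ee_rot: [[-0.032, 0.999, -0.0], [0.999, 0.032, 0.0], [0.0, -0.0, -1.0]]
force: [0.4, 0.9, -0.7]
grip_width: -0.001
grip_force: 0.0
```

Request:
{"method": "send_rows", "body": {
  "increments": [
    [0,0,0,0,0,0.0015,1],
    [0,0,0,0,0,0,1]
  ]
}}

```text
time_s: 7.75
eef_pos: [442.3, -199.4, -24.0]
ee_rot: [[-0.032, 0.999, -0.0], [0.999, 0.032, 0.0], [0.0, -0.0, -1.0]]
force: [-0.6, -0.3, -0.8]
grip_width: 0.004
grip_force: 0.0
```

Request:
{"method": "send_rows", "body": {
  "increments": [
    [0,0,0,0,0,0.0015,1],
    [0,0,0,0,0,0,1]
  ]
}}

```text
time_s: 7.95
eef_pos: [442.3, -199.3, -25.5]
ee_rot: [[-0.032, 0.999, -0.0], [0.999, 0.032, 0.0], [0.0, -0.0, -1.0]]
force: [-0.7, -0.5, -0.4]
grip_width: -0.003
grip_force: 0.0
```

Request:
{"method": "send_rows", "body": {
  "increments": [
    [0,0,0,0,0,0.0015,1],
    [0,0,0,0,0,0,1]
  ]
}}

```text
time_s: 8.15
eef_pos: [442.3, -199.3, -27.1]
ee_rot: [[-0.032, 0.999, -0.0], [0.999, 0.032, 0.0], [0.0, -0.0, -1.0]]
force: [0.3, 0.6, 1.1]
grip_width: -0.001
grip_force: 0.0
```

Request:
{"method": "send_rows", "body": {
  "increments": [
    [0,0,0,0,0,0.001,1],
    [0,0,0,0,0,0,1]
  ]
}}

```text
time_s: 8.35
eef_pos: [442.3, -199.4, -28.0]
ee_rot: [[-0.032, 0.999, -0.0], [0.999, 0.032, 0.0], [0.0, -0.0, -1.0]]
force: [-0.2, -0.1, 0.2]
grip_width: 0.002
grip_force: 0.0
```

```bash
python3 - <<'E'
from h import *
s=cap('scene'); p=arm.sense()['eef_pos']; print(arm.sense()['force'],p,px(s,p+[0,0,28]),px(s,p))
im=s['color']; cv2.imwrite('pics/s4.png',cv2.resize(im[170:250,350:430,::-1],None,fx=5,fy=5,interpolation=2))
E
```

```text
[-0.44109276 -0.22564302  0.67301217] [ 442.32916368 -199.36675095  -27.95270709] [[396.59899475 220.05250896]] [[395.62817015 229.53648335]]
```

View pics/s4.png

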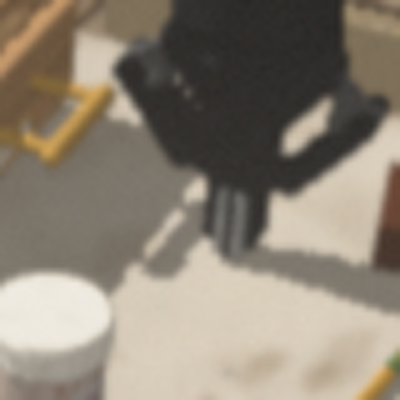

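The tip is at (397,221), essentially at the board pixel, with its shadow joining. Two more small steps to feel it.

Request:
{"method": "send_rows", "body": {
  "increments": [
    [0,0,0,0,0,0.001,1],
    [0,0,0,0,0,0,1]
  ]
}}

```text
time_s: 8.6
eef_pos: [442.3, -199.4, -29.0]
ee_rot: [[-0.032, 0.999, -0.0], [0.999, 0.032, 0.0], [0.0, -0.0, -1.0]]
force: [0.1, -0.6, -0.1]
grip_width: 0.001
grip_force: 0.0
```

Request:
{"method": "send_rows", "body": {
  "increments": [
    [0,0,0,0,0,0.001,1],
    [0,0,0,0,0,0,1]
  ]
}}

```text
time_s: 8.8
eef_pos: [442.4, -199.4, -29.9]
ee_rot: [[-0.032, 0.999, 0.0], [0.999, 0.032, 0.0], [0.0, 0.0, -1.0]]
force: [-0.2, -0.8, 0.3]
grip_width: -0.0
grip_force: 0.0
```

Request:
{"method": "send_rows", "body": {
  "increments": [
    [0,0,0,0,0,0.001,1],
    [0,0,0,0,0,0,1]
  ]
}}

```text
time_s: 9.0
eef_pos: [442.4, -199.4, -30.0]
ee_rot: [[-0.032, 0.999, 0.0], [0.999, 0.032, -0.0], [-0.0, 0.0, -1.0]]
force: [-2.3, 1.6, 14.8]
grip_width: -0.004
grip_force: 7.1
```

Contact at a reported z of -30.0, so the true fingertip is 30 mm above the reported z. I'll fold that into the helper and redo the handle grasp.

```bash
sed -i "s/np.array(\[x,y,z\])-s/np.array([x,y,z-30])-s/" h.py; python3 -c "
from h import *
go(518.5,-196,80,91.8)"
```

```text
t 9.0 turn [0. 0. 0.] shift [  1.   76.1 -80. ] F [-2.3  1.6 14.8] w -0.004
```

Request:
{"method": "send_rows", "body": {
  "increments": [
    [0,0,0,0,0,-0.02,0.29],
    [0,0,0,0,0,-0.03,0.29],
    [0,0,0,0,0,-0.03,0.29],
    [0,0,0,0.003,0.038,0,0.29],
    [0,0,0,0.003,0.038,0,0.29],
    [0,0,0,0,0,0.01,0.29],
    [0,0,0,0,0,0,0.29]
  ]
}}

```text
time_s: 9.7
eef_pos: [517.7, -190.3, 38.0]
ee_rot: [[-0.033, 0.999, -0.002], [0.999, 0.033, 0.001], [0.001, -0.002, -1.0]]
force: [-1.3, 0.4, -0.4]
grip_width: 0.35
grip_force: 0.0
```

```bash
python3 -c "
from h import *
go(518.5,-196,30,91.8)"
```

```text
t 9.7 turn [-0.1 -0.1  0.1] shift [-5.7  0.6 38. ] F [-1.3  0.4 -0.4] w 0.35
```

Request:
{"method": "send_rows", "body": {
  "increments": [
    [0,0,0,-0.005,0.001,0.008,0.29],
    [0,0,0,0,0,0.01,0.29],
    [0,0,0,0,0,0.01,0.29],
    [0,0,0,0,0,0.01,0.29],
    [0,0,0,0,0,0,0.29],
    [0,0,0,0,0,0,1],
    [0,0,0,0,0,0,1],
    [0,0,0,0,0,0,1],
    [0,0,0,0,0,0,1]
  ],
  "newtons": 40
}}

```text
time_s: 10.6
eef_pos: [519.2, -195.9, 0.9]
ee_rot: [[-0.032, 0.999, -0.0], [0.999, 0.032, 0.0], [0.0, -0.0, -1.0]]
force: [1.3, -0.4, -5.8]
grip_width: 0.113
grip_force: 38.8
```

Bar gripped. Pulling.

Request:
{"method": "send_rows", "body": {
  "increments": [
    [0,0,0,0,-0.01,0,1],
    [0,0,0,0,-0.01,0,1],
    [0,0,0,0,-0.01,0,1],
    [0,0,0,0,-0.01,0,1],
    [0,0,0,0,-0.01,0,1],
    [0,0,0,0,-0.01,0,1],
    [0,0,0,0,-0.01,0,1],
    [0,0,0,0,-0.006,0,1],
    [0,0,0,0,0,0,1]
  ]
}}

```text
time_s: 11.5
eef_pos: [441.1, -197.5, 0.9]
ee_rot: [[-0.031, 1.0, -0.003], [1.0, 0.031, 0.002], [0.002, -0.003, -1.0]]
force: [-0.2, 5.0, -7.1]
grip_width: 0.109
grip_force: 39.7
```

Request:
{"method": "send_rows", "body": {
  "increments": [
    [0,0,0,0,0,0,0.29],
    [0,0,0,0,0,0,0.29],
    [0,0,0,0,0,-0.02,0.29],
    [0,0,0,0,0,-0.04,0.29],
    [0,0,0,0,0,-0.04,0.29],
    [0,0,0,0,0,-0.02,0.29]
  ]
}}

```text
time_s: 12.1
eef_pos: [446.4, -200.6, 125.1]
ee_rot: [[-0.032, 0.999, 0.006], [0.999, 0.032, -0.005], [-0.005, 0.006, -1.0]]
force: [1.2, -0.0, -0.9]
grip_width: 0.356
grip_force: 0.0
```

```bash
python3 -c "
from h import *
go(355.2,-257.4,110,12.5)"
```

```text
t 12.1 turn [ 0.5 -0.  79.4] shift [-101.3   35.8   45.1] F [ 1.2 -0.  -0.9] w 0.356
```

Request:
{"method": "send_rows", "body": {
  "increments": [
    [0.05,0,7.94,0,0,0,-0.4],
    [0.05,0,7.94,0,0,0,-0.4],
    [0.05,0,7.94,0,0,0,-0.4],
    [0.05,0,7.94,0,0,0,-0.4],
    [0.05,0,7.94,0,0,0,-0.4],
    [0.05,0,7.94,0,0,0,-0.4],
    [0.05,0,7.94,0,0,0,-0.4],
    [0.05,0,7.94,0,0,0,-0.4],
    [0.05,0,7.94,0,0,0,-0.4],
    [0.05,0,7.94,0,0,0,-0.4]
  ]
}}

```text
time_s: 13.1
eef_pos: [444.8, -199.6, 122.0]
ee_rot: [[0.978, 0.21, -0.004], [0.21, -0.978, 0.003], [-0.003, -0.003, -1.0]]
force: [0.5, -0.7, -0.1]
grip_width: 0.697
grip_force: 0.0
```

Request:
{"method": "send_rows", "body": {
  "increments": [
    [0,0,0,-0.034,0.012,0.01,-0.4],
    [0,0,0,-0.034,0.012,0.01,-0.4],
    [0,0,0,-0.034,0.012,0.01,-0.4],
    [0,0,0,0,0,0,-0.4],
    [0,0,0,0,0,0,-0.4]
  ]
}}

```text
time_s: 13.6
eef_pos: [351.9, -256.8, 92.0]
ee_rot: [[0.977, 0.213, -0.005], [0.213, -0.977, 0.003], [-0.004, -0.004, -1.0]]
force: [0.0, 0.6, 0.3]
grip_width: 0.702
grip_force: 0.0
```

```bash
python3 -c "
from h import *
go(355.2,-257.4,24,12.5)
c=cap('top');cv2.imwrite('pics/t3.png',cv2.resize(c['color'][170:370,340:500],None,fx=3,fy=3,interpolation=2)[:,:,::-1])"
```

```text
t 13.6 turn [-0.3  0.2 -0.2] shift [ 3.1  1.4 98. ] F [0.  0.6 0.3] w 0.702
```

View pics/t3.png

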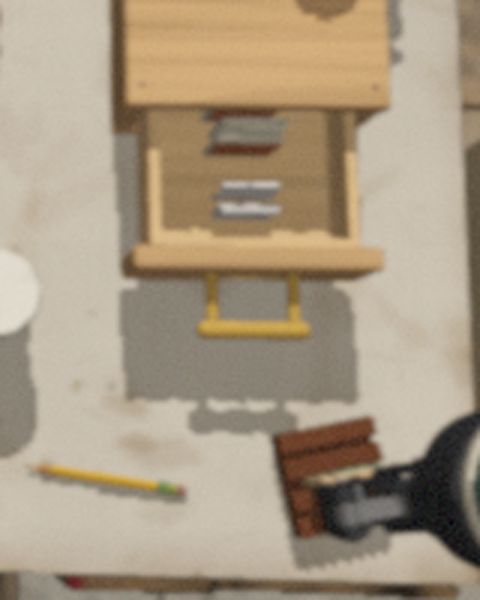

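The drawer is open and the leaves' upper edges are at about (423.3,232.3) and (422.7,240). The tile is still in its stand, with the gripper above it. Descending on the tile.

Request:
{"method": "send_rows", "body": {
  "increments": [
    [-0.3,0.2,0,0.003,0.001,0.03,-0.4],
    [0,0,0,0,0,0.03,-0.4],
    [0,0,0,0,0,0.02,-0.4],
    [0,0,0,0,0,0.008,-0.4],
    [0,0,0,0,0,0.006,-0.4],
    [0,0,0,0,0,0,-0.4]
  ]
}}

```text
time_s: 14.25
eef_pos: [354.9, -255.6, -2.6]
ee_rot: [[0.976, 0.216, -0.001], [0.216, -0.976, 0.0], [-0.001, -0.001, -1.0]]
force: [0.2, 0.2, -0.9]
grip_width: 0.698
grip_force: 0.0
```

```bash
python3 -c "
from h import *
go(355.2,-257.4,24,12.5)
c=cap('top')
print('leaves',ray(c,[(423.3,232.3),(422.7,240)],57).round(1).tolist(),ray(c,[(423,236.2)],57))
print('leaf ends',ray(c,[(340+218/3,170+187/3),(340+280/3,170+187/3),(340+216/3,170+211/3),(340+281/3,170+211/3)],57).round(1).tolist())
print('bar',ray(c,[(340+200/3,170+328/3),(340+309/3,170+329/3)],53).round(1))
g=c['color'][222:250,410:436].astype(int); sat=g.max(2)-g.min(2)
print(g.mean(2)[:,5:22].mean(1).round().astype(int)); print(sat[:,5:22].mean(1).round().astype(int))
"
```

```text
t 14.2 turn [-0.   0.1 -0. ] shift [-0.1  1.8  3.4] F [ 0.2  0.2 -0.9] w 0.698
leaves [[532.1, -194.1, 57.0], [517.3, -192.8, 57.0]] [[ 524.60922127 -193.47194366   57.        ]]
leaf ends [[531.4, -174.1, 57.0], [532.6, -213.1, 57.0], [516.1, -172.7, 57.0], [517.4, -213.5, 57.0]]
bar [[ 443.  -163.    53. ]
 [ 444.4 -230.7   53. ]]
[119 132 137 137 137 137 132 134 168 192 167 130 120 118 121 144 177 196
 181 142 120 127 131 132 134 138 154 178]
[57 64 66 67 68 67 67 58 32 17 13 10 10 14 30 36 20 13 12 12 25 49 63 66
 67 69 74 79]
```

Request:
{"method": "send_rows", "body": {
  "increments": [
    [0,0,0,0,0.002,0.003,-0.4],
    [0,0,0,0,0,0,-0.4],
    [0,0,0,0,0,0,1],
    [0,0,0,0,0,0,1],
    [0,0,0,0,0,0,1],
    [0,0,0,0,0,0,1],
    [0,0,0,0,0,0,1]
  ],
  "newtons": 40
}}

```text
time_s: 15.0
eef_pos: [354.8, -257.8, -5.0]
ee_rot: [[0.977, 0.215, -0.001], [0.215, -0.977, -0.0], [-0.001, -0.0, -1.0]]
force: [-1.0, 0.2, 5.7]
grip_width: 0.483
grip_force: 39.6
```

Request:
{"method": "send_rows", "body": {
  "increments": [
    [0,0,0,0,0,-0.005,1],
    [0,0,0,0,0,-0.01,1],
    [0,0,0,0,0,-0.02,1],
    [0,0,0,0,0,-0.04,1],
    [0,0,0,0,0,-0.04,1],
    [0,0,0,0,0,0,1]
  ]
}}

```text
time_s: 15.6
eef_pos: [357.6, -260.2, 114.6]
ee_rot: [[0.977, 0.215, 0.005], [0.215, -0.977, -0.006], [0.004, 0.007, -1.0]]
force: [0.6, -0.9, 1.1]
grip_width: 0.477
grip_force: 40.6
```

```bash
python3 -c "
from h import *
go(526,-194,130,1.8)"
```

```text
t 15.6 turn [ 0.4 -0.2 10.6] shift [170.4 -60.9  14.6] F [ 0.6 -0.9  1.1] w 0.477
```

Request:
{"method": "send_rows", "body": {
  "increments": [
    [0.1,0,2.65,0,0,0,1],
    [0.1,0,2.65,0,0,0,1],
    [0.1,0,2.65,0,0,0,1],
    [0.1,0,2.65,0,0,0,1],
    [0,0,0,0.034,-0.012,0.003,1],
    [0,0,0,0.034,-0.012,0.003,1],
    [0,0,0,0.034,-0.012,0.003,1],
    [0,0,0,0.034,-0.012,0.003,1],
    [0,0,0,0.032,-0.012,0.003,1],
    [0,0,0,0,0,0,1]
  ]
}}

```text
time_s: 16.6
eef_pos: [524.5, -190.9, 94.4]
ee_rot: [[0.999, 0.034, 0.0], [0.034, -0.999, 0.007], [0.0, -0.007, -1.0]]
force: [-0.2, 0.3, 0.0]
grip_width: 0.476
grip_force: 40.6
```

```bash
python3 -c "
from h import *
go(526,-194,90,1.8)"
```

```text
t 16.6 turn [-0.4 -0.   0.2] shift [ 1.4  3.2 34.4] F [-0.2  0.3  0. ] w 0.476
```

Request:
{"method": "send_rows", "body": {
  "increments": [
    [0,0,0,0.0015,0.003,0.015,1],
    [0,0,0,0,0,0.015,1],
    [0,0,0,0,0,0.004,1],
    [0,0,0,0,0,0,1],
    [0,0,0,0,0,0,1]
  ]
}}

```text
time_s: 17.1
eef_pos: [522.0, -195.0, 60.9]
ee_rot: [[1.0, 0.031, -0.003], [0.032, -0.999, 0.007], [-0.002, -0.008, -1.0]]
force: [0.2, 0.3, 0.4]
grip_width: 0.478
grip_force: 40.6
```

```bash
python3 -c "
from h import *
go(526,-194,90,1.8)
s=cap('scene'); im=s['color']; p=arm.sense()['eef_pos']; print(p)
t=cap('top')
a=cv2.resize(im[150:230,320:400],None,fx=5,fy=5,interpolation=2); b=cv2.resize(t['color'][190:270,380:460],None,fx=5,fy=5,interpolation=2)
cv2.imwrite('pics/s5.png',np.hstack([a,b])[:,:,::-1])
for q in([526,-172.5,71],[526,-214.5,71],[526,-176,57],[526,-212,57],[526,-172.5,110]): print(q,px(s,q),(px(s,q)-[320,150])*5)
"
```

```text
t 17.1 turn [-0.4  0.1  0. ] shift [ 4.  -0.9  0.9] F [0.2 0.3 0.4] w 0.478
[ 522.35639613 -195.13294507   61.11771668]
[526, -172.5, 71] [[360.55182222 190.87778764]] [[202.75911108 204.38893819]]
[526, -214.5, 71] [[368.31862441 182.48624978]] [[241.59312205 162.43124891]]
[526, -176, 57] [[361.00320316 195.29915667]] [[205.0160158  226.49578337]]
[526, -212, 57] [[367.60772164 188.04811651]] [[238.0386082  190.24058257]]
[526, -172.5, 110] [[361.14890396 176.08783854]] [[205.7445198  130.43919272]]
```

View pics/s5.png

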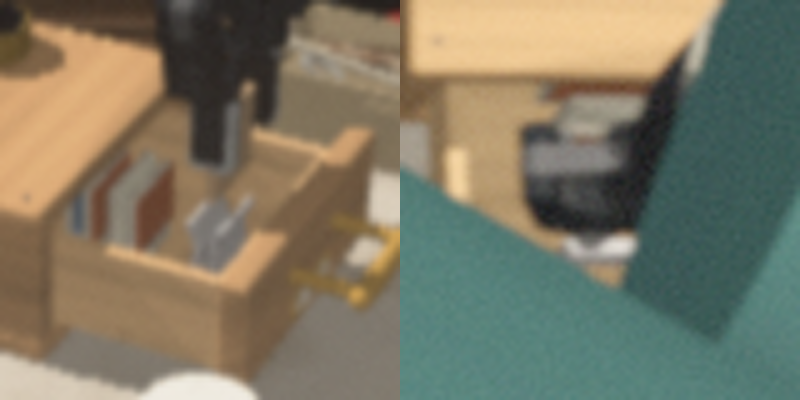

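Left half: the leaves' lips match the gap at x≈526, y≈-194. The tile's far lower corner at crop (247,165) matches the TCP at x=522 with no offset, so a +4 mm x correction is needed before going down.

Request:
{"method": "send_rows", "body": {
  "increments": [
    [-0.4,0,0,0.004,-0.001,0.005,1],
    [0,0,0,0,0,0.005,1],
    [0,0,0,0,0,0,1],
    [0,0,0,0,0,0,1]
  ]
}}

```text
time_s: 17.6
eef_pos: [525.9, -193.4, 50.1]
ee_rot: [[0.999, 0.032, -0.003], [0.032, -0.999, 0.001], [-0.003, -0.001, -1.0]]
force: [-0.1, 0.0, -0.8]
grip_width: 0.476
grip_force: 40.6
```

Request:
{"method": "send_rows", "body": {
  "increments": [
    [0,0,0,0,0,0.004,1],
    [0,0,0,0,0,0.004,1],
    [0,0,0,0,0,0.004,1],
    [0,0,0,0,0,0.004,1],
    [0,0,0,0,0,0,1]
  ]
}}

```text
time_s: 18.1
eef_pos: [525.6, -193.4, 33.7]
ee_rot: [[0.999, 0.032, -0.003], [0.032, -0.999, 0.001], [-0.003, -0.001, -1.0]]
force: [-0.0, -0.3, -0.2]
grip_width: 0.48
grip_force: 40.7
```

Request:
{"method": "send_rows", "body": {
  "increments": [
    [0,0,0,0,0,0.004,1],
    [0,0,0,0,0,0.004,1],
    [0,0,0,0,0,0,1]
  ]
}}

```text
time_s: 18.4
eef_pos: [525.7, -193.6, 25.8]
ee_rot: [[0.999, 0.032, -0.003], [0.032, -0.999, 0.001], [-0.003, -0.001, -1.0]]
force: [-0.1, -0.4, -1.1]
grip_width: 0.477
grip_force: 40.6
```

Request:
{"method": "send_rows", "body": {
  "increments": [
    [0,0,0,0,0,0.003,1],
    [0,0,0,0,0,0.003,1],
    [0,0,0,0,0,0,1]
  ]
}}

```text
time_s: 18.7
eef_pos: [525.8, -193.5, 19.9]
ee_rot: [[0.999, 0.032, -0.003], [0.032, -0.999, 0.001], [-0.003, -0.001, -1.0]]
force: [-1.2, -0.1, -1.6]
grip_width: 0.476
grip_force: 40.6
```

Request:
{"method": "send_rows", "body": {
  "increments": [
    [0,0,0,0,0,0.003,1],
    [0,0,0,0,0,0.002,1],
    [0,0,0,0,0,0,1]
  ]
}}

```text
time_s: 19.0
eef_pos: [525.9, -193.5, 15.1]
ee_rot: [[0.999, 0.032, -0.003], [0.032, -0.999, 0.001], [-0.003, -0.001, -1.0]]
force: [-0.3, 0.2, -2.0]
grip_width: 0.479
grip_force: 40.6
```

Request:
{"method": "send_rows", "body": {
  "increments": [
    [0,0,0,0,0,0.002,1],
    [0,0,0,0,0,0.001,1],
    [0,0,0,0,0,0,1]
  ]
}}

```text
time_s: 19.3
eef_pos: [526.0, -193.5, 12.3]
ee_rot: [[0.999, 0.032, -0.003], [0.032, -0.999, 0.001], [-0.003, -0.001, -1.0]]
force: [-0.5, -0.0, -0.6]
grip_width: 0.478
grip_force: 40.7
```

Request:
{"method": "send_rows", "body": {
  "increments": [
    [0,0,0,0,0,0.001,1],
    [0,0,0,0,0,0.001,1],
    [0,0,0,0,0,0,1]
  ]
}}

```text
time_s: 19.6
eef_pos: [526.8, -193.6, 11.0]
ee_rot: [[0.999, 0.032, -0.001], [0.032, -0.999, 0.0], [-0.001, -0.0, -1.0]]
force: [-0.9, 0.8, 4.5]
grip_width: 0.477
grip_force: 41.2
```

Request:
{"method": "send_rows", "body": {
  "increments": [
    [0,0,0,0,0,0.001,1],
    [0,0,0,0,0,0.001,1],
    [0,0,0,0,0,0,1]
  ]
}}

```text
time_s: 19.9
eef_pos: [528.6, -193.6, 10.8]
ee_rot: [[1.0, 0.031, 0.002], [0.031, -1.0, -0.0], [0.002, 0.0, -1.0]]
force: [-0.9, 5.4, 19.4]
grip_width: 0.477
grip_force: 42.5
```

```bash
python3 -c "
from h import *
print(arm.sense()['force'])
s=cap('scene'); im=s['color']; t=cap('top')
a=cv2.resize(im[150:230,320:400],None,fx=5,fy=5,interpolation=2); b=cv2.resize(t['color'][190:270,380:460],None,fx=5,fy=5,interpolation=2)
cv2.imwrite('pics/s6.png',np.hstack([a,b])[:,:,::-1])
"
```

```text
[-0.93503362  5.4365389  19.38826517]
```

View pics/s6.png

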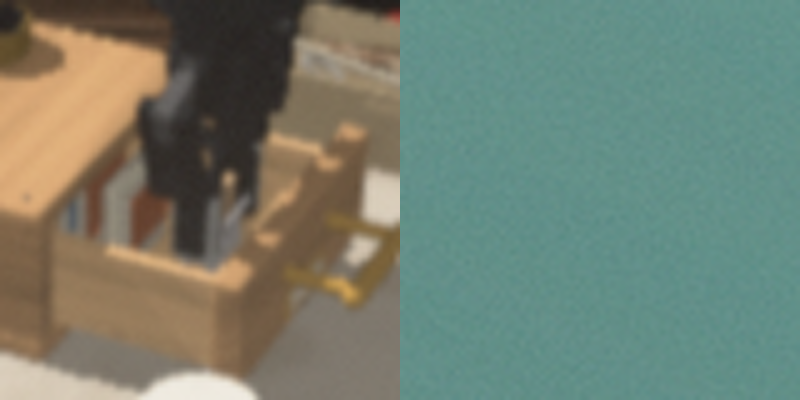

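Floor felt at exactly the expected height, and the front leaf's lip at crop (235,210) is in front of the tile. Release and back off upward.

Request:
{"method": "send_rows", "body": {
  "increments": [
    [0,0,0,0,0,-0.001,1],
    [0,0,0,0,0,0,-0.3],
    [0,0,0,0,0,0,-0.3],
    [0,0,0,0,0,0,-0.3],
    [0,0,0,0,0,-0.01,-0.3],
    [0,0,0,0,0,-0.02,-0.3],
    [0,0,0,0,0,-0.04,-0.3],
    [0,0,0,0,0,-0.04,-0.3]
  ]
}}

```text
time_s: 20.8
eef_pos: [525.5, -193.3, 120.4]
ee_rot: [[0.999, 0.032, -0.004], [0.032, -0.999, 0.002], [-0.004, -0.002, -1.0]]
force: [1.3, -0.7, 0.2]
grip_width: 0.649
grip_force: 0.0
```

```bash
python3 -c "
from h import *
go(441.5,-197.5,90,91.8)
"
```

```text
t 20.8 turn [ -0.3   0.1 -90. ] shift [ -1.6 -84.1  60.4] F [ 1.3 -0.7  0.2] w 0.649
```

Request:
{"method": "send_rows", "body": {
  "increments": [
    [0,0,-8.5,0,0,0,0.29],
    [0,0,-8.5,0,0,0,0.29],
    [0,0,-8.5,0,0,0,0.29],
    [0,0,-8.5,0,0,0,0.29],
    [0,0,-8.5,0,0,0,0.29],
    [0,0,-8.5,0,0,0,0.29],
    [0,0,-8.5,0,0,0,0.29],
    [0,0,-8.5,0,0,0,0.29],
    [0,0,-8.5,0,0,0,0.29],
    [0,0,-8.5,0,0,0,0.29]
  ]
}}

```text
time_s: 21.8
eef_pos: [526.2, -193.7, 119.8]
ee_rot: [[0.049, 0.999, -0.003], [0.999, -0.049, 0.001], [0.0, -0.003, -1.0]]
force: [0.8, 0.8, -0.1]
grip_width: 0.35
grip_force: 0.0
```

Request:
{"method": "send_rows", "body": {
  "increments": [
    [0,0,-5,0,0,0,0.29],
    [0,0,0,0,-0.028,0.02,0.29],
    [0,0,0,0,-0.028,0.02,0.29],
    [0,0,0,0,-0.028,0.02,0.29],
    [0,0,0,0,0,0,0.29],
    [0,0,0,0,0,0,0.29]
  ]
}}

```text
time_s: 22.4
eef_pos: [441.8, -196.3, 59.8]
ee_rot: [[-0.031, 1.0, -0.003], [1.0, 0.031, 0.001], [0.001, -0.003, -1.0]]
force: [0.3, 0.5, -0.1]
grip_width: 0.353
grip_force: 0.0
```

```bash
python3 -c "
from h import *
go(441.5,-197.5,30,91.8)
s=cap('scene'); im=s['color']; t=cap('top')
a=cv2.resize(im[150:230,320:400],None,fx=5,fy=5,interpolation=2); b=cv2.resize(t['color'][190:270,380:460],None,fx=5,fy=5,interpolation=2)
cv2.imwrite('pics/s7.png',np.hstack([a,b])[:,:,::-1])
"
```

```text
t 22.4 turn [-0.2 -0.1 -0. ] shift [-1.2 -0.4 59.8] F [ 0.3  0.5 -0.1] w 0.353
```

View pics/s7.png

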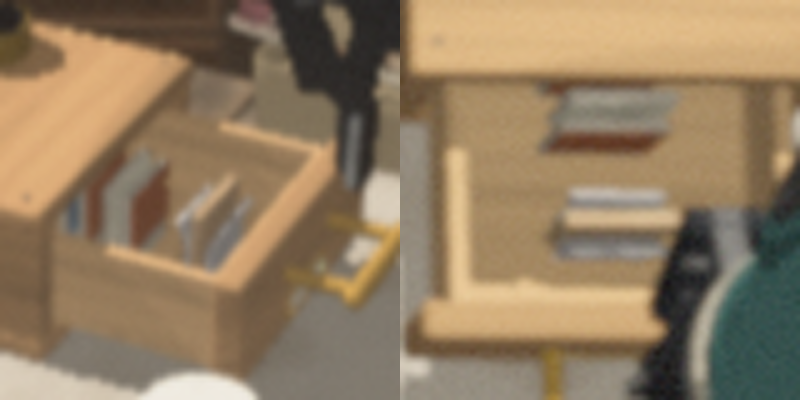

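The tile stands between the two leaves in both views. Now grip the bar and push shut.

Request:
{"method": "send_rows", "body": {
  "increments": [
    [0,0,0,-0.001,0,0.02,0.29],
    [0,0,0,0,0,0.02,0.29],
    [0,0,0,0,0,0.01,0.29],
    [0,0,0,0,0,0.01,0.29],
    [0,0,0,0,0,0,0.29],
    [0,0,0,0,0,0,1],
    [0,0,0,0,0,0,1],
    [0,0,0,0,0,0,1],
    [0,0,0,0,0,0,1]
  ],
  "newtons": 40
}}

```text
time_s: 23.4
eef_pos: [442.8, -197.6, -0.0]
ee_rot: [[-0.032, 0.999, -0.001], [0.999, 0.032, -0.0], [-0.0, -0.001, -1.0]]
force: [1.5, 0.4, 2.2]
grip_width: 0.112
grip_force: 39.0
```

Request:
{"method": "send_rows", "body": {
  "increments": [
    [0,0,0,0,0.005,0,1],
    [0,0,0,0,0.01,0,1],
    [0,0,0,0,0.01,0,1],
    [0,0,0,0,0.01,0,1],
    [0,0,0,0,0.01,0,1],
    [0,0,0,0,0.01,0,1],
    [0,0,0,0,0.01,0,1],
    [0,0,0,0,0.01,0,1],
    [0,0,0,0,0.005,0,1],
    [0,0,0,0,0,0,1]
  ]
}}

```text
time_s: 24.4
eef_pos: [524.4, -196.0, 0.0]
ee_rot: [[-0.032, 0.999, 0.001], [0.999, 0.032, -0.002], [-0.002, 0.001, -1.0]]
force: [1.6, -5.6, 5.7]
grip_width: 0.114
grip_force: 39.5
```

Request:
{"method": "send_rows", "body": {
  "increments": [
    [0,0,0,0,0.002,0,1],
    [0,0,0,0,0.002,0,1],
    [0,0,0,0,0,0,1]
  ]
}}

```text
time_s: 24.7
eef_pos: [527.2, -195.9, 0.0]
ee_rot: [[-0.032, 0.999, -0.0], [0.999, 0.032, -0.001], [-0.001, -0.001, -1.0]]
force: [0.0, -5.1, 5.6]
grip_width: 0.111
grip_force: 39.5
```

Request:
{"method": "send_rows", "body": {
  "increments": [
    [0,0,0,0,0.002,0,1],
    [0,0,0,0,0.001,0,1],
    [0,0,0,0,0,0,1]
  ]
}}

```text
time_s: 25.0
eef_pos: [529.7, -195.8, -0.0]
ee_rot: [[-0.032, 0.999, -0.001], [0.999, 0.032, -0.001], [-0.001, -0.001, -1.0]]
force: [-0.4, -5.6, 5.8]
grip_width: 0.111
grip_force: 39.6
```

Request:
{"method": "send_rows", "body": {
  "increments": [
    [0,0,0,0,0.002,0,1],
    [0,0,0,0,0.001,0,1],
    [0,0,0,0,0,0,1]
  ]
}}

```text
time_s: 25.3
eef_pos: [529.6, -195.7, -0.1]
ee_rot: [[-0.033, 0.999, -0.006], [0.999, 0.033, -0.001], [-0.001, -0.006, -1.0]]
force: [-9.3, -10.9, 12.7]
grip_width: 0.116
grip_force: 40.3
```

Request:
{"method": "send_rows", "body": {
  "increments": [
    [0,0,0,0,0.002,0,1],
    [0,0,0,0,0,0,1]
  ]
}}

```text
time_s: 25.5
eef_pos: [529.5, -195.7, -0.1]
ee_rot: [[-0.034, 0.999, -0.01], [0.999, 0.034, -0.001], [-0.001, -0.01, -1.0]]
force: [-14.1, -12.0, 17.8]
grip_width: 0.111
grip_force: 40.9
```

Hard stop reached at the shut position. Release and lift, then re-measure the jars.

Request:
{"method": "send_rows", "body": {
  "increments": [
    [0,0,0,0,-0.005,0,1],
    [0,0,0,0,0,0,0.29],
    [0,0,0,0,0,0,0.29],
    [0,0,0,0,0,0,0.29],
    [0,0,0,0,0,-0.02,0.29],
    [0,0,0,0,0,-0.04,0.29],
    [0,0,0,0,0,-0.04,0.29],
    [0,0,0,0,0,-0.04,0.29]
  ]
}}

```text
time_s: 26.3
eef_pos: [528.4, -193.1, 139.9]
ee_rot: [[-0.032, 0.999, -0.005], [0.999, 0.032, 0.003], [0.003, -0.005, -1.0]]
force: [1.1, -0.3, 0.0]
grip_width: 0.352
grip_force: 0.0
```

```bash
cat >> h.py <<'E'
def jars():
    for nm in('top','scene'):
        c=cap(nm); hsv=cv2.cvtColor(c['color'],cv2.COLOR_RGB2HSV)
        m=((hsv[:,:,2]>200)&(hsv[:,:,1]<31)).astype(np.uint8)
        m=cv2.morphologyEx(m,2,np.ones((3,3))); n,l,st,ce=cv2.connectedComponentsWithStats(m)
        for i in range(1,n):
            if 300<st[i,4]<1500:
                a,b=ray(c,[ce[i]],69)[0],ray(c,[ce[i]],84)[0]
                if 380<a[0]<560 and -150<a[1]<320: print(nm,st[i].tolist(),'z69',a[:2].round(1),'z84',b[:2].round(1))
E
python3 -c "
from h import *
jars(); go(458,-36,150,96.2)
cap('top','t8.png')"
```

```text
top [274, 249, 43, 32, 760] z69 [461.8  53.6] z84 [459.9  53. ]
top [323, 251, 32, 30, 705] z69 [462.6 -35.2] z84 [460.7 -34.3]
top [179, 253, 31, 27, 663] z69 [454.1 224.9] z84 [452.3 221.2]
top [219, 256, 34, 34, 924] z69 [444.2 150.1] z84 [442.6 147.6]
scene [346, 225, 26, 15, 321] z69 [462.9 -32.3] z84 [454.7 -14.4]
scene [326, 250, 27, 18, 393] z69 [459.9  60.2] z84 [451.8  75.5]
scene [306, 273, 34, 26, 670] z69 [451.4 136.3] z84 [443.6 149.5]
scene [277, 308, 32, 24, 597] z69 [454.9 226.2] z84 [447. 237.]
t 26.4 turn [ 0.3  0.2 -4.3] shift [166.4 -57.1  24.3] F [1.  0.  0.4] w 0.355
```

Request:
{"method": "send_rows", "body": {
  "increments": [
    [0.3,0.2,-4.3,0,0,0,-0.9],
    [0,0,0,0.041,-0.0135,0.006,-0.9],
    [0,0,0,0.041,-0.0135,0.006,-0.9],
    [0,0,0,0.042,-0.0135,0.006,-0.9],
    [0,0,0,0.042,-0.0135,0.006,-0.9],
    [0,0,0,0,0,0,-0.9],
    [0,0,0,0,0,0,-0.9]
  ]
}}

```text
time_s: 27.15
eef_pos: [456.0, -33.8, 115.2]
ee_rot: [[-0.109, 0.994, -0.011], [0.994, 0.109, 0.005], [0.006, -0.011, -1.0]]
force: [0.4, -0.6, -0.1]
grip_width: 0.947
grip_force: 0.0
```

```bash
python3 -c "
from h import *
go(461.5,-35,40,96.2)"
```

```text
t 27.1 turn [-0.6 -0.3  0.1] shift [ -1.7   5.3 105.2] F [ 0.4 -0.6 -0.1] w 0.947
```

Request:
{"method": "send_rows", "body": {
  "increments": [
    [-0.6,-0.3,0,-0.002,0.005,0.02,-0.9],
    [0,0,0,0,0,0.03,-0.9],
    [0,0,0,0,0,0.03,-0.9],
    [0,0,0,0,0,0.015,-0.9],
    [0,0,0,0,0,0.01,-0.9],
    [0,0,0,0,0,0,-0.9]
  ]
}}

```text
time_s: 27.75
eef_pos: [462.7, -37.2, 10.1]
ee_rot: [[-0.106, 0.994, 0.001], [0.994, 0.106, 0.0], [0.0, 0.001, -1.0]]
force: [-0.2, 0.1, -0.2]
grip_width: 0.951
grip_force: 0.0
```

Request:
{"method": "send_rows", "body": {
  "increments": [
    [0,0,0,0,0,0,0.8],
    [0,0,0,0,0,0,0.8],
    [0,0,0,0,0,0,0.8],
    [0,0,0,0,0,0,0.8],
    [0,0,0,0,0,0,0.8],
    [0,0,0,0,0,0,0.8]
  ],
  "newtons": 40
}}

```text
time_s: 28.35
eef_pos: [464.0, -36.8, 12.6]
ee_rot: [[-0.107, 0.994, 0.005], [0.994, 0.107, -0.001], [-0.002, 0.005, -1.0]]
force: [-0.9, -0.6, 7.1]
grip_width: 0.586
grip_force: 41.2
```

Request:
{"method": "send_rows", "body": {
  "increments": [
    [0,0,0,0,0,-0.005,0.8],
    [0,0,0,0,0,-0.015,0.8],
    [0,0,0,0,0,-0.03,0.8],
    [0,0,0,0,0,-0.04,0.8],
    [0,0,0,0,0,-0.04,0.8],
    [0,0,0,0,0,0,0.8]
  ]
}}

```text
time_s: 28.95
eef_pos: [466.7, -37.3, 146.7]
ee_rot: [[-0.107, 0.994, 0.013], [0.994, 0.107, -0.003], [-0.004, 0.013, -1.0]]
force: [0.3, -0.9, -0.9]
grip_width: 0.584
grip_force: 41.9
```

```bash
python3 -c "
from h import *
go(649.1,120.1,165,96.2)"
```

```text
t 28.9 turn [ 0.7  0.2 -0.1] shift [136.8 198.3  11.7] F [ 0.3 -0.9 -0.9] w 0.584
```

Request:
{"method": "send_rows", "body": {
  "increments": [
    [0.35,0.1,0,0.01,0.015,0,0.8],
    [0.35,0.1,0,0.021,0.0305,0,0.8],
    [0,0,0,0.021,0.0305,0,0.8],
    [0,0,0,0.021,0.0305,0,0.8],
    [0,0,0,0.021,0.0305,0,0.8],
    [0,0,0,0.021,0.0305,0,0.8],
    [0,0,0,0.021,0.0305,0,0.8],
    [0,0,0,0,0,0,0.8],
    [0,0,0,0,0,0,0.8]
  ]
}}

```text
time_s: 29.85
eef_pos: [644.4, 120.2, 139.0]
ee_rot: [[-0.108, 0.994, -0.012], [0.994, 0.108, 0.001], [0.003, -0.011, -1.0]]
force: [-0.5, -0.2, -1.4]
grip_width: 0.585
grip_force: 42.0
```

```bash
python3 -c "
from h import *
go(649.1,120.1,95,96.2)
c=cap('top'); a=cv2.resize(c['color'][110:230,140:300],None,fx=2.5,fy=2.5,interpolation=2)
s=cap('scene')['color'][190:350,140:300]; cv2.imwrite('pics/t9.png',np.hstack([a,cv2.resize(s,(300,300))])[:,:,::-1])"
```

```text
t 29.9 turn [-0.7 -0.2  0. ] shift [-0.6  4.7 74. ] F [-0.5 -0.2 -1.4] w 0.585
```

Request:
{"method": "send_rows", "body": {
  "increments": [
    [-0.7,-0.2,0,0,0.004,0.01,0.8],
    [0,0,0,0,0,0.02,0.8],
    [0,0,0,0,0,0.02,0.8],
    [0,0,0,0,0,0.015,0.8],
    [0,0,0,0,0,0.007,0.8],
    [0,0,0,0,0,0,0.8]
  ]
}}

```text
time_s: 30.55
eef_pos: [647.9, 119.7, 67.3]
ee_rot: [[-0.106, 0.994, 0.001], [0.994, 0.106, -0.001], [-0.001, 0.001, -1.0]]
force: [-0.4, -0.2, -1.2]
grip_width: 0.594
grip_force: 42.0
```

Request:
{"method": "send_rows", "body": {
  "increments": [
    [0,0,0,0,0,0.002,0.8],
    [0,0,0,0,0,0.002,0.8],
    [0,0,0,0,0,0.002,0.8],
    [0,0,0,0,0,0,0.8]
  ]
}}

```text
time_s: 30.95
eef_pos: [649.2, 120.3, 62.5]
ee_rot: [[-0.107, 0.994, 0.003], [0.994, 0.107, -0.0], [-0.001, 0.003, -1.0]]
force: [0.5, 0.5, -1.2]
grip_width: 0.588
grip_force: 42.0
```

Request:
{"method": "send_rows", "body": {
  "increments": [
    [0,0,0,0,0,0.002,0.8],
    [0,0,0,0,0,0.002,0.8],
    [0,0,0,0,0,0,0.8]
  ]
}}

```text
time_s: 31.25
eef_pos: [649.6, 120.4, 60.4]
ee_rot: [[-0.107, 0.994, 0.004], [0.994, 0.107, -0.0], [-0.001, 0.004, -1.0]]
force: [-4.7, -0.1, 12.8]
grip_width: 0.589
grip_force: 43.1
```

Rested on the packing (about 48 mm). Release with a small opening and lift.

Request:
{"method": "send_rows", "body": {
  "increments": [
    [0,0,0,0,0,-0.001,0.8],
    [0,0,0,0,0,0,-0.45],
    [0,0,0,0,0,0,-0.45],
    [0,0,0,0,0,0,-0.45],
    [0,0,0,0,0,-0.01,-0.45],
    [0,0,0,0,0,-0.03,-0.45],
    [0,0,0,0,0,-0.04,-0.9]
  ]
}}

```text
time_s: 31.95
eef_pos: [647.1, 120.1, 138.5]
ee_rot: [[-0.107, 0.994, -0.002], [0.994, 0.107, -0.001], [-0.001, -0.002, -1.0]]
force: [0.9, 0.7, 0.6]
grip_width: 0.867
grip_force: 0.0
```

```bash
python3 -c "
from h import *
jars(); go(459,57,165,96.2)"
```

```text
top [309, 273, 46, 36, 581] z69 [417.8 -26.2] z84 [416.7 -25.5]
scene [326, 251, 27, 17, 384] z69 [459.3  60.1] z84 [451.2  75.4]
scene [306, 274, 33, 24, 613] z69 [452.2 137.7] z84 [444.4 150.8]
scene [277, 308, 32, 24, 589] z69 [455.  226.1] z84 [447.  236.9]
t 32.0 turn [ 0.8  0.1 -0.1] shift [ -42.3 -200.2   10.9] F [-0.3  0.9  0.1] w 0.949
```

Request:
{"method": "send_rows", "body": {
  "increments": [
    [0.4,0,0,-0.008,-0.04,0,-0.9],
    [0.4,0,0,-0.008,-0.04,0,-0.9],
    [0,0,0,-0.008,-0.04,0,-0.9],
    [0,0,0,-0.008,-0.04,0,-0.9],
    [0,0,0,-0.009,-0.04,0.01,-0.9],
    [0,0,0,0,0,0,-0.9],
    [0,0,0,0,0,0,-0.9]
  ]
}}

```text
time_s: 32.75
eef_pos: [453.4, 57.9, 130.9]
ee_rot: [[-0.106, 0.994, -0.011], [0.994, 0.106, -0.002], [-0.001, -0.011, -1.0]]
force: [1.4, -0.2, 0.2]
grip_width: 0.951
grip_force: 0.0
```

```bash
python3 -c "
from h import *
jars(); go(459.5,57.5,40,96.2)"
```

```text
top [218, 256, 36, 35, 962] z69 [443.3 151.1] z84 [441.8 148.6]
top [337, 278, 29, 40, 440] z69 [412.8 -50.6] z84 [411.8 -49.4]
scene [326, 251, 27, 17, 392] z69 [459.6  60.1] z84 [451.5  75.4]
scene [306, 273, 34, 25, 661] z69 [451.5 136.1] z84 [443.6 149.3]
scene [277, 308, 32, 24, 588] z69 [455.  226.2] z84 [447.1 236.9]
t 32.9 turn [-0.5  0.1 -0.1] shift [ -1.    3.2 121.4] F [ 0.  -1.  -0.2] w 0.95
```

Request:
{"method": "send_rows", "body": {
  "increments": [
    [-0.5,0,0,-0.001,0.004,0.03,-0.9],
    [0,0,0,0,0,0.03,-0.9],
    [0,0,0,0,0,0.03,-0.9],
    [0,0,0,0,0,0.02,-0.9],
    [0,0,0,0,0,0.01,-0.9],
    [0,0,0,0,0,0,-0.9]
  ]
}}

```text
time_s: 33.45
eef_pos: [458.3, 57.6, 9.7]
ee_rot: [[-0.107, 0.994, -0.004], [0.994, 0.107, -0.001], [-0.0, -0.004, -1.0]]
force: [-0.1, 0.1, 0.1]
grip_width: 0.951
grip_force: 0.0
```

Request:
{"method": "send_rows", "body": {
  "increments": [
    [0,0,0,0,0,0,0.8],
    [0,0,0,0,0,0,0.8],
    [0,0,0,0,0,0,0.8],
    [0,0,0,0,0,0,0.8],
    [0,0,0,0,0,0,0.8],
    [0,0,0,0,0,0,0.8]
  ],
  "newtons": 40
}}

```text
time_s: 34.05
eef_pos: [459.3, 57.4, 12.1]
ee_rot: [[-0.107, 0.994, 0.001], [0.994, 0.107, -0.001], [-0.001, 0.001, -1.0]]
force: [-0.5, 0.0, 5.1]
grip_width: 0.549
grip_force: 40.1
```

Request:
{"method": "send_rows", "body": {
  "increments": [
    [0,0,0,0,0,-0.005,0.8],
    [0,0,0,0,0,-0.015,0.8],
    [0,0,0,0,0,-0.03,0.8],
    [0,0,0,0,0,-0.045,0.8],
    [0,0,0,0,0,-0.045,0.8],
    [0,0,0,0,0,0,0.8]
  ]
}}

```text
time_s: 34.65
eef_pos: [462.9, 57.5, 156.9]
ee_rot: [[-0.107, 0.994, 0.01], [0.994, 0.107, -0.001], [-0.002, 0.01, -1.0]]
force: [0.4, 0.1, -1.2]
grip_width: 0.551
grip_force: 41.5
```

```bash
python3 -c "
from h import *
go(641.5,189.7,175,96.2)"
```

```text
t 34.6 turn [ 0.6  0.1 -0.1] shift [112.1 191.8  11.9] F [ 0.4  0.1 -1.2] w 0.551
```

Request:
{"method": "send_rows", "body": {
  "increments": [
    [0.3,0,0,0.01,0.015,0,0.8],
    [0.3,0,0,0.017,0.0295,0,0.8],
    [0,0,0,0.017,0.0295,0,0.8],
    [0,0,0,0.017,0.0295,0,0.8],
    [0,0,0,0.017,0.0295,0,0.8],
    [0,0,0,0.017,0.0295,0,0.8],
    [0,0,0,0.017,0.0295,0,0.8],
    [0,0,0,0,0,0,0.8],
    [0,0,0,0,0,0,0.8]
  ]
}}

```text
time_s: 35.55
eef_pos: [636.4, 189.5, 147.5]
ee_rot: [[-0.108, 0.994, -0.014], [0.994, 0.107, -0.003], [-0.001, -0.015, -1.0]]
force: [-1.1, 0.1, -1.9]
grip_width: 0.556
grip_force: 41.6
```

```bash
python3 -c "
from h import *
go(641.5,189.7,96,96.2)"
```

```text
t 35.5 turn [-0.8  0.1 -0. ] shift [-0.4  5.  81.5] F [-1.1  0.1 -1.9] w 0.556
```

Request:
{"method": "send_rows", "body": {
  "increments": [
    [-0.8,0,0,0,0.004,0.015,0.8],
    [0,0,0,0,0,0.025,0.8],
    [0,0,0,0,0,0.025,0.8],
    [0,0,0,0,0,0.012,0.8],
    [0,0,0,0,0,0.005,0.8],
    [0,0,0,0,0,0,0.8]
  ]
}}

```text
time_s: 36.15
eef_pos: [640.3, 189.3, 66.2]
ee_rot: [[-0.106, 0.994, 0.0], [0.994, 0.106, -0.001], [-0.001, 0.0, -1.0]]
force: [0.3, 0.5, -0.8]
grip_width: 0.555
grip_force: 41.6
```

Request:
{"method": "send_rows", "body": {
  "increments": [
    [0,0,0,0,0,0.002,0.8],
    [0,0,0,0,0,0.002,0.8],
    [0,0,0,0,0,0.002,0.8],
    [0,0,0,0,0,0,0.8]
  ]
}}

```text
time_s: 36.55
eef_pos: [641.1, 189.8, 60.6]
ee_rot: [[-0.107, 0.994, 0.002], [0.994, 0.107, -0.0], [-0.001, 0.001, -1.0]]
force: [0.8, 0.7, -0.9]
grip_width: 0.553
grip_force: 41.6
```

Request:
{"method": "send_rows", "body": {
  "increments": [
    [0,0,0,0,0,0.002,0.8],
    [0,0,0,0,0,0.002,0.8],
    [0,0,0,0,0,0,0.8]
  ]
}}

```text
time_s: 36.85
eef_pos: [640.7, 189.7, 56.0]
ee_rot: [[-0.107, 0.994, 0.001], [0.994, 0.107, -0.001], [-0.001, 0.001, -1.0]]
force: [-0.3, -0.1, -0.8]
grip_width: 0.551
grip_force: 41.6
```

Request:
{"method": "send_rows", "body": {
  "increments": [
    [0,0,0,0,0,0.0015,0.8],
    [0,0,0,0,0,0.0015,0.8],
    [0,0,0,0,0,0,0.8]
  ]
}}

```text
time_s: 37.15
eef_pos: [640.8, 189.7, 53.1]
ee_rot: [[-0.107, 0.994, 0.001], [0.994, 0.107, -0.001], [-0.001, 0.001, -1.0]]
force: [0.2, -0.9, -1.1]
grip_width: 0.55
grip_force: 41.6
```

Request:
{"method": "send_rows", "body": {
  "increments": [
    [0,0,0,0,0,0.0015,0.8],
    [0,0,0,0,0,0.001,0.8],
    [0,0,0,0,0,0,0.8]
  ]
}}

```text
time_s: 37.45
eef_pos: [640.9, 189.7, 50.7]
ee_rot: [[-0.107, 0.994, 0.001], [0.994, 0.107, -0.001], [-0.001, 0.001, -1.0]]
force: [0.3, 0.2, -1.1]
grip_width: 0.553
grip_force: 41.6
```

Request:
{"method": "send_rows", "body": {
  "increments": [
    [0,0,0,0,0,0.0015,0.8],
    [0,0,0,0,0,0.0015,0.8],
    [0,0,0,0,0,0,0.8]
  ]
}}

```text
time_s: 37.75
eef_pos: [640.8, 189.7, 47.6]
ee_rot: [[-0.107, 0.994, 0.001], [0.994, 0.107, -0.001], [-0.001, 0.001, -1.0]]
force: [-0.4, 0.4, -1.6]
grip_width: 0.555
grip_force: 41.6
```

Request:
{"method": "send_rows", "body": {
  "increments": [
    [0,0,0,0,0,0.0015,0.8],
    [0,0,0,0,0,0.0015,0.8],
    [0,0,0,0,0,0,0.8]
  ]
}}

```text
time_s: 38.05
eef_pos: [640.8, 189.7, 44.6]
ee_rot: [[-0.107, 0.994, 0.001], [0.994, 0.107, -0.001], [-0.001, 0.001, -1.0]]
force: [-1.2, -0.4, -0.6]
grip_width: 0.559
grip_force: 41.6
```

Request:
{"method": "send_rows", "body": {
  "increments": [
    [0,0,0,0,0,0.0015,0.8],
    [0,0,0,0,0,0.0015,0.8],
    [0,0,0,0,0,0,0.8]
  ]
}}

```text
time_s: 38.35
eef_pos: [640.8, 189.7, 41.6]
ee_rot: [[-0.107, 0.994, 0.001], [0.994, 0.107, -0.001], [-0.001, 0.001, -1.0]]
force: [-0.4, 0.1, -1.6]
grip_width: 0.551
grip_force: 41.6
```

Request:
{"method": "send_rows", "body": {
  "increments": [
    [0,0,0,0,0,0.0015,0.8],
    [0,0,0,0,0,0.0015,0.8],
    [0,0,0,0,0,0,0.8]
  ]
}}

```text
time_s: 38.65
eef_pos: [641.3, 189.9, 39.6]
ee_rot: [[-0.107, 0.994, 0.002], [0.994, 0.107, -0.0], [-0.001, 0.002, -1.0]]
force: [-1.2, -0.5, 3.4]
grip_width: 0.55
grip_force: 41.8
```

Contact felt (packing about 28 mm). Release narrowly and lift.

Request:
{"method": "send_rows", "body": {
  "increments": [
    [0,0,0,0,0,0,-0.45],
    [0,0,0,0,0,0,-0.45],
    [0,0,0,0,0,0,-0.45],
    [0,0,0,0,0,-0.01,-0.45],
    [0,0,0,0,0,-0.02,-0.45],
    [0,0,0,0,0,-0.04,-0.45],
    [0,0,0,0,0,-0.04,-0.9],
    [0,0,0,0,0,0,-0.9]
  ]
}}

```text
time_s: 39.45
eef_pos: [645.6, 190.8, 156.3]
ee_rot: [[-0.107, 0.994, 0.013], [0.994, 0.107, 0.002], [0.0, 0.013, -1.0]]
force: [0.3, 0.2, 0.4]
grip_width: 0.948
grip_force: 0.0
```

```bash
python3 -c "
from h import *
jars(); go(454.5,224.5,175,96.2)"
```

```text
top [180, 253, 30, 27, 666] z69 [454.1 225.1] z84 [452.4 221.3]
top [231, 256, 22, 33, 591] z69 [446.9 140.8] z84 [445.3 138.6]
scene [307, 273, 33, 18, 406] z69 [453.7 125.3] z84 [445.8 138.8]
scene [277, 308, 32, 24, 585] z69 [455.1 226.1] z84 [447.1 236.9]
t 39.5 turn [ 0.3  0.  -0.1] shift [  54.5 -182.7    6. ] F [ 0.2 -0.  -0.9] w 0.95
```

Request:
{"method": "send_rows", "body": {
  "increments": [
    [0.3,0,0,0.011,-0.0365,0,-0.9],
    [0,0,0,0.011,-0.0365,0,-0.9],
    [0,0,0,0.011,-0.0365,0,-0.9],
    [0,0,0,0.011,-0.0365,0,-0.9],
    [0,0,0,0.011,-0.0365,0.01,-0.9],
    [0,0,0,0,0,0,-0.9],
    [0,0,0,0,0,0,-0.9]
  ]
}}

```text
time_s: 40.25
eef_pos: [451.7, 224.8, 138.4]
ee_rot: [[-0.108, 0.994, -0.006], [0.994, 0.108, -0.002], [-0.001, -0.007, -1.0]]
force: [-0.0, 0.3, -0.3]
grip_width: 0.947
grip_force: 0.0
```

```bash
python3 -c "
from h import *
go(454.5,224.5,40,96.2)"
```

```text
t 40.2 turn [-0.4  0.1 -0. ] shift [ -0.6   2.8 128.4] F [-0.   0.3 -0.3] w 0.947
```

Request:
{"method": "send_rows", "body": {
  "increments": [
    [-0.3,0,0,-0.0005,0.002,0.035,-0.9],
    [0,0,0,0,0,0.035,-0.9],
    [0,0,0,0,0,0.03,-0.9],
    [0,0,0,0,0,0.018,-0.9],
    [0,0,0,0,0,0.01,-0.9],
    [0,0,0,0,0,0,-0.9]
  ]
}}

```text
time_s: 40.85
eef_pos: [455.7, 224.2, 10.0]
ee_rot: [[-0.106, 0.994, -0.001], [0.994, 0.106, -0.001], [-0.001, -0.001, -1.0]]
force: [-0.2, -0.1, 0.0]
grip_width: 0.949
grip_force: 0.0
```

Request:
{"method": "send_rows", "body": {
  "increments": [
    [0,0,0,0,0,0,0.8],
    [0,0,0,0,0,0,0.8],
    [0,0,0,0,0,0,0.8],
    [0,0,0,0,0,0,0.8],
    [0,0,0,0,0,0,0.8],
    [0,0,0,0,0,0,0.8]
  ],
  "newtons": 40
}}

```text
time_s: 41.45
eef_pos: [456.6, 225.0, 12.6]
ee_rot: [[-0.107, 0.994, 0.004], [0.994, 0.107, 0.0], [-0.0, 0.004, -1.0]]
force: [-0.3, -0.4, 7.3]
grip_width: 0.586
grip_force: 41.2
```

Request:
{"method": "send_rows", "body": {
  "increments": [
    [0,0,0,0,0,-0.005,0.8],
    [0,0,0,0,0,-0.015,0.8],
    [0,0,0,0,0,-0.03,0.8],
    [0,0,0,0,0,-0.045,0.8],
    [0,0,0,0,0,-0.045,0.8],
    [0,0,0,0,0,0,0.8]
  ]
}}

```text
time_s: 42.05
eef_pos: [459.7, 226.3, 157.6]
ee_rot: [[-0.107, 0.994, 0.012], [0.994, 0.107, 0.003], [0.002, 0.013, -1.0]]
force: [1.3, 0.9, 0.0]
grip_width: 0.585
grip_force: 41.9
```

```bash
python3 -c "
from h import *
go(633.9,259.3,175,96.2)"
```

```text
t 42.0 turn [ 0.7 -0.1 -0.1] shift [ 14.  176.7  12.6] F [1.3 0.9 0. ] w 0.585
```

Request:
{"method": "send_rows", "body": {
  "increments": [
    [0.35,0,0,0.002,0.02,0,0.8],
    [0.35,0,0,0.003,0.035,0,0.8],
    [0,0,0,0.003,0.035,0,0.8],
    [0,0,0,0.003,0.035,0,0.8],
    [0,0,0,0.003,0.035,0,0.8],
    [0,0,0,0,0.017,0,0.8],
    [0,0,0,0,0,0,0.8],
    [0,0,0,0,0,0,0.8]
  ]
}}

```text
time_s: 42.85
eef_pos: [628.6, 257.2, 148.7]
ee_rot: [[-0.107, 0.994, -0.013], [0.994, 0.107, -0.002], [-0.001, -0.014, -1.0]]
force: [0.1, 0.5, -0.5]
grip_width: 0.586
grip_force: 41.9
```

```bash
python3 -c "
from h import *
go(633.9,259.3,96,96.2)"
```

```text
t 42.9 turn [-0.8  0.1 -0.1] shift [ 1.6  5.5 82.7] F [ 0.1  0.5 -0.5] w 0.586
```

Request:
{"method": "send_rows", "body": {
  "increments": [
    [-0.8,0,0,0.001,0.0045,0.015,0.8],
    [0,0,0,0,0,0.025,0.8],
    [0,0,0,0,0,0.025,0.8],
    [0,0,0,0,0,0.012,0.8],
    [0,0,0,0,0,0.005,0.8],
    [0,0,0,0,0,0,0.8]
  ]
}}

```text
time_s: 43.45
eef_pos: [633.5, 258.8, 67.7]
ee_rot: [[-0.107, 0.994, 0.002], [0.994, 0.107, -0.001], [-0.001, 0.002, -1.0]]
force: [-0.2, 0.2, -0.5]
grip_width: 0.58
grip_force: 41.9
```

Request:
{"method": "send_rows", "body": {
  "increments": [
    [0,0,0,0,0,0.002,0.8],
    [0,0,0,0,0,0.002,0.8],
    [0,0,0,0,0,0,0.8]
  ]
}}

```text
time_s: 43.75
eef_pos: [634.7, 259.1, 64.4]
ee_rot: [[-0.107, 0.994, 0.004], [0.994, 0.107, -0.0], [-0.0, 0.004, -1.0]]
force: [0.1, -0.5, -0.5]
grip_width: 0.58
grip_force: 41.9
```

Request:
{"method": "send_rows", "body": {
  "increments": [
    [0,0,0,0,0,0.002,0.8],
    [0,0,0,0,0,0.0015,0.8],
    [0,0,0,0,0,0,0.8]
  ]
}}

```text
time_s: 44.05
eef_pos: [634.1, 258.9, 60.2]
ee_rot: [[-0.107, 0.994, 0.003], [0.994, 0.107, -0.0], [-0.001, 0.003, -1.0]]
force: [-0.2, -0.1, -0.5]
grip_width: 0.587
grip_force: 41.9
```

Request:
{"method": "send_rows", "body": {
  "increments": [
    [0,0,0,0,0,0.0015,0.8],
    [0,0,0,0,0,0.0015,0.8],
    [0,0,0,0,0,0,0.8]
  ]
}}

```text
time_s: 44.35
eef_pos: [634.1, 258.9, 57.0]
ee_rot: [[-0.107, 0.994, 0.003], [0.994, 0.107, -0.0], [-0.001, 0.002, -1.0]]
force: [0.1, 0.3, -1.1]
grip_width: 0.583
grip_force: 41.9
```

Request:
{"method": "send_rows", "body": {
  "increments": [
    [0,0,0,0,0,0.0015,0.8],
    [0,0,0,0,0,0.0015,0.8],
    [0,0,0,0,0,0,0.8]
  ]
}}

```text
time_s: 44.65
eef_pos: [634.1, 258.9, 54.1]
ee_rot: [[-0.107, 0.994, 0.003], [0.994, 0.107, -0.0], [-0.001, 0.003, -1.0]]
force: [-0.2, 0.4, -1.3]
grip_width: 0.588
grip_force: 41.9
```

Request:
{"method": "send_rows", "body": {
  "increments": [
    [0,0,0,0,0,0.0015,0.8],
    [0,0,0,0,0,0.0015,0.8],
    [0,0,0,0,0,0,0.8]
  ]
}}

```text
time_s: 44.95
eef_pos: [634.3, 259.2, 53.6]
ee_rot: [[-0.107, 0.994, 0.004], [0.994, 0.107, 0.0], [-0.0, 0.004, -1.0]]
force: [-4.3, -1.5, 13.8]
grip_width: 0.585
grip_force: 43.2
```

Contact felt (packing about 41 mm). Release, lift, and take a final look.

Request:
{"method": "send_rows", "body": {
  "increments": [
    [0,0,0,0,0,-0.001,0.8],
    [0,0,0,0,0,0,-0.45],
    [0,0,0,0,0,0,-0.45],
    [0,0,0,0,0,0,-0.45],
    [0,0,0,0,0,-0.01,-0.45],
    [0,0,0,0,0,-0.02,-0.45],
    [0,0,0,0,0,-0.04,-0.45],
    [0,0,0,0,0,-0.04,-0.45]
  ]
}}

```text
time_s: 45.75
eef_pos: [633.3, 258.8, 163.2]
ee_rot: [[-0.107, 0.994, 0.001], [0.994, 0.107, -0.001], [-0.001, 0.001, -1.0]]
force: [1.1, 0.0, 0.7]
grip_width: 0.725
grip_force: 0.0
```

Request:
{"method": "send_rows", "body": {
  "increments": [
    [0,0,0,-0.02,-0.03,-0.01,-0.45],
    [0,0,0,-0.03,-0.03,0,-0.45],
    [0,0,0,-0.035,-0.03,0,-0.45],
    [0,0,0,-0.035,-0.03,0,-0.45],
    [0,0,0,-0.04,-0.025,0,-0.45],
    [0,0,0,-0.045,-0.01,0,-0.45],
    [0,0,0,-0.045,0,0,-0.45],
    [0,0,0,-0.045,0,0,-0.45],
    [0,0,0,-0.045,0,0,-0.45],
    [0,0,0,0,0,0,-0.45]
  ]
}}

```text
time_s: 46.75
eef_pos: [517.7, -101.1, 173.2]
ee_rot: [[-0.102, 0.995, 0.006], [0.995, 0.102, -0.003], [-0.004, 0.006, -1.0]]
force: [-0.1, 1.2, 0.4]
grip_width: 0.728
grip_force: 0.0
```

```bash
python3 -c "
from h import *
print(arm.sense()['eef_pos'])
a=cap('top')['color'][100:310,140:500]; b=cap('scene')['color'][140:370,130:400]
o=np.zeros((600,800,3),np.uint8); o[:262,:450]=cv2.resize(a,(450,262),interpolation=2); o[265:600,:393]=cv2.resize(b,(393,335),interpolation=2)
o[:250,455:795]=cv2.resize(a[20:120,10:150],(340,250),interpolation=2)
cv2.imwrite('pics/fin.png',o[:,:,::-1])"
```

```text
[ 517.7410898  -101.1172662   173.18044284]
```

View pics/fin.png

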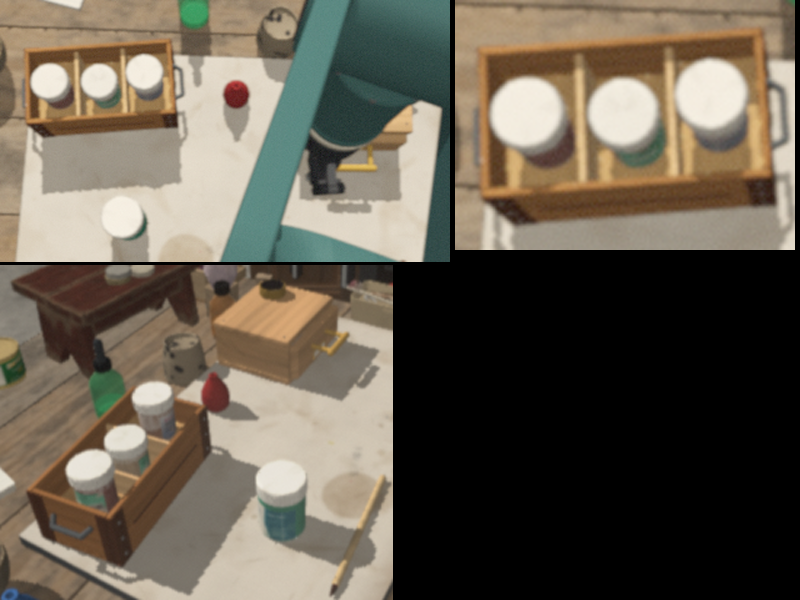

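All three jars stand upright, one to a bay (lids at fin crop (51,83), (101,86) and (145,76)). The drawer is shut, the bulb and big jar are in place, and the arm is clear. Handing in.

```bash
python3 -c "
from h import *
print(arm.sign_off())"
```

```text
the job is handed in; nothing more can be done
None
```

The job is handed in, with no verdict shown: the last pictures show all three small jars upright, one to a bay, the drawer shut (tile seen between its leaves beforehand) and the big jar and bulb in place.

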